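# Pack the tea jars under the coding arm

## Robot

A 6-joint arm with a two-finger parallel gripper is mounted at the origin on the work surface. World frame = base frame: x ahead of the robot, y to its left, z up, the work surface at z = 0. Lengths are in m, angles in rad, forces in N, time in s.
With the tool pointing down it reaches from about 0.225 to 0.725 m from the base axis. Payload 3.1 kg.
Tool frame: the origin (TCP) lies on the centre line of the jaws, within the pads' length; the fingertips stand 8 mm ahead of it and the grasp point (between the pads) lies 11 mm behind it; x points along the fingers, z is the direction in which the jaws open and shut, and the axes are right-handed (so a half turn about x gives the same grasp; the last joint's range is limited). The gripper opens to 85 mm and grips with 20 to 120 N. Pads are 22 mm wide; open, the fingers measure 114 mm over their backs; the gripper's body (76 mm by 85 mm) begins 54 mm behind the grasp point. The pads swing forward as they close: fully open they stand 13 mm farther back than shut.
Start: joints at [-0.128, 0.048, 0.099, 1.622, 0, 1.443], TCP at [0.525, -0, 0.213] pointing down, gripper open.
Joint ranges: [-2.91, 2.91], [-0.99, 1.94], [-1.21, 1.42], [-2.12, 2.29], [-1.49, 1.47], [-3.14, 3.14]. Speed limits (rad/s): [2.79, 2.79, 3.14, 3.14, 3.14, 3.14].

## Interface

Orientations are given as a 3x3 rotation matrix whose columns are the frame's x, y, z axes.
In Python, from plant import * gives the robot as it stands.
- The arm moves only by the shell command python3 -m inch 'ROWS'. ROWS is a JSON object of lists of equal length, an entry for each row: "slide": the shift along the tool's x, y, z in mm, a list of three; "turn": the turn, a rotation vector about the tool's x, y, z in rad, a list of three; "hand": the finger opening in mm, from 0 to 85.4. In form: {"slide": [[dx, dy, dz], ...], "turn": [[rx, ry, rz], ...], "hand": [hand, ...]}. A call has 1 to 20 rows; each row shifts and turns the commanded pose from where the row before left it, along the tool's axes as they then stand; what a row does not reach is not made up. A row lasts 1/8 s, in which the tool goes at most 62.5 mm and 10.7 degrees, less where a joint would pass 70% of its speed; a pose out of reach is approached as far as the arm can. A call with a gripper value outside its range is refused whole. The fingers move at their own pace and stop on an object; the grip force is fixed at half the most. Time passes only in rows, so rows that do not move let the fingers close. It gives the time, the measured TCP pose, the force and the opening at its end, in the units of the state.
- state(): the state, without advancing time (a new reading comes with each control period).
- capture(name): name is "scene" or "side" or "wrist"; returns (picture, depth): 384x512x3 uint8, red, green, blue; 384x512 float32, m along the optical axis (not along the pixel's ray), 0 where there is no reading.
- camera_params(name): a dict with "camera_matrix" (3x3 intrinsics, pixels), "camera_from_world" (4x4, takes a point from world to camera coordinates). Camera axes: x right, y down, z forward; pixel columns grow to the right and rows downward; lengths in m; the calibration is good to about 2 mm. A picture is of the moment at which its call begins: read the wrist's pose just before it. camera_params takes no time and is no camera call; for the wrist camera it gives the pose at the moment of the call.
- finish_job(): hands the job in, once; it reports no verdict.
The state is a dict: "time": time; "q": joint angles; "qd": joint speeds; "joint_torque": joint torques, N m; "eef_pos": TCP position; "tool_rot": TCP orientation; "force": force on the tool from outside, world axes, zero at the start; "ft_torque": the same for the moment, N m; "gripper_width": opening from 0.0 (shut) to 1.0 (fully open).
Only numpy, scipy, OpenCV 4.12 (cv2) and the standard library are available. Lean on these libraries where they do the work, as an engineer would, in place of code of your own. Each camera call takes 0.05 s, during which the arm holds its last target.

## Task

Get the carton ready for date coding: swing the coding arm well clear of the carton, lower every porcelain tea jar on the table gently, upright, into a cell of its own in the deep carton without dropping it, and only once they are all in swing the arm back so that its head is centred over the carton. Turn the knob on the setting box (at any time) so that its red pointer is in line with the green mark, and leave the tea tins where they stand.

Things in the scene. Friction and masses are not known exactly. Their poses are not given: they have to be found in the camera images.
- jar1: loose rounded white porcelain tea jar, closed, about 0.25 kg, standing; origin at the centre of its underside, z up; 92 mm tall; weighted foot 56 mm wide, round belly 63 mm wide at 33 mm up, shoulder closing in to an upright cylindrical lid stem 24 mm wide from 59 to 92 mm up, which is what to grip (stem point 77 mm up). May be absent (None)
- jar2: loose rounded blue porcelain tea jar, closed, about 0.25 kg, standing; origin at the centre of its underside, z up; 92 mm tall; weighted foot 56 mm wide, round belly 63 mm wide at 33 mm up, shoulder closing in to an upright cylindrical lid stem 24 mm wide from 59 to 92 mm up, which is what to grip (stem point 77 mm up). May be absent (None)
- jar3: loose rounded white porcelain tea jar, closed, about 0.25 kg, standing; origin at the centre of its underside, z up; 92 mm tall; weighted foot 56 mm wide, round belly 63 mm wide at 33 mm up, shoulder closing in to an upright cylindrical lid stem 24 mm wide from 59 to 92 mm up, which is what to grip (stem point 77 mm up). May be absent (None)
- jar4: loose rounded blue porcelain tea jar, closed, about 0.25 kg, standing; origin at the centre of its underside, z up; 92 mm tall; weighted foot 56 mm wide, round belly 63 mm wide at 33 mm up, shoulder closing in to an upright cylindrical lid stem 24 mm wide from 59 to 92 mm up, which is what to grip (stem point 77 mm up). May be absent (None)
- tin1: loose orange tea tin with black lid, a plain cylinder 58 mm wide (lid 61), 64 mm tall, standing among the jars; origin at its underside; not part of the job
- tin2: loose orange tea tin with black lid, a plain cylinder 58 mm wide (lid 61), 64 mm tall, standing among the jars; origin at its underside; not part of the job
- carton: fixed white deep open carton with black rim edging and an orange band, 184 mm square outside, 115 mm tall, walls 4 mm; origin at the centre of its underside, x and y along its sides. A cross of 4 mm cardboard dividers, top 84 mm above the table, splits it into four cells 86 mm square, centred at x = +-45 and y = +-45 mm in its frame
- foam: soft dark foam cushion that is the floor of the carton, 6 mm thick; origin at its underside; unloaded its top lies 20 mm above the table; it gives straight down 0.4 mm per newton (a jar about 1 mm), 10 mm at most, so the jars stand 15 to 20 mm above the table
- swing_handle (a point): middle of the upright black handle pin (20 mm wide, 48 mm tall, z 0.205 to 0.253 m) on top of the outer end of the swing arm, 0.229 m above the table, 0.269 m from the hinge axis; grip it from above
- coding_head (a point): centre of the underside of the black coding head (56 mm wide) under the outer end of the arm, straight below the handle, 146 mm above the table (a thin red disc hangs 5 mm lower)
- swing_hinge (a point): point on the vertical hinge axis of the swing arm at the top of its steel column (base 90 mm wide), 180 mm above the table; arm beam 30 mm wide, its top 205 mm above the table
- swing_arm (a joint): angle of the swing arm (rad): near 0 over the carton, grows as the arm swings clockwise seen from above (towards the robot's left front); stops at -0.3 and 1.2; above 0.9 it is well clear of the carton. Stays where left; about 0.12 N m of friction
- setting_box: fixed grey box 130 x 150 x 50 mm; origin at the centre of its underside; its scale runs along its y axis on the rear half of its top
- knob_grip (a point): on the upright axis of the round black setting knob (36 mm wide, its top 43 mm above the box top), 28 mm above the box top, the height to grip it; turns about z, about 0.03 N m
- knob (a joint): angle of the knob (rad), grows anticlockwise seen from above; range -2.6 to 2.6; each rad moves the pointer 14 mm towards the box's +y. Stays where left
- pointer_tip (a point): rear (+x) tip of the red pointer that slides along the box's y axis as the knob turns
- mark_green: green T-shaped mark on the setting box at the rear of the scale, origin at its centre, its axes parallel to the box's; pointer and mark are in line when their positions along the box's y axis agree
- mark_grey: the same mark in grey: another product's setting, to be ignored
Mind the look-alikes: they are no part of the job. Leave any pink or purple look-alike of the jar2 alone. What is shaped like the jar1 but pink or purple is not meant.

How it is judged:
By the outcome, as a careful person would: the job done as asked, in the order asked, and still so for the second after the job is handed in, with the robot touching nothing.
Of jar1, jar2, jar3, jar4 only 3 to 4 are there at a start; the rules pass over those that are not, and their reading is None.
At some moment in a run one of jar1, jar2, jar3, jar4 may be knocked a few centimetres aside while the robot is not near it.
It also fails if it takes over 200 s, if anything falls off the work surface, if the arm or the gripper's body presses on something with over 40 N, if the wrist force passes 120 N, or if a joint passes its speed limit or range.

## Working session

There is one attempt and no reset: what is moved stays moved. The work goes in short steps, Python scripts to look and compute and a shell command to move; the robot and the scene stay as the last step left them, time stands still between calls to the robot, and variables do not carry over. Pictures are saved under pics/ and viewed, and the job is handed in when it is done.

```bash
ls; mkdir -p pics; python3 - <<'E'
from plant import *
import cv2,numpy as np
s=state();print(s)
for n in ("scene","side","wrist"):
    p,d=capture(n);cv2.imwrite(f"pics/{n}0.png",cv2.cvtColor(p,cv2.COLOR_RGB2BGR));np.savez(f"pics/{n}0.npz",p=p,d=d,**camera_params(n))
    c=camera_params(n);print(n,np.round(c["camera_matrix"],1).tolist(),np.round(c["camera_from_world"],3).tolist())
E
```

```text
pics
{'time': 0.0, 'q': array([-1.27808403e-01,  4.87273997e-02,  9.75919482e-02,  1.62197377e+00,
       -1.20787263e-05,  1.44301749e+00]), 'qd': array([-0.0010252 , -0.00056397,  0.0012043 , -0.00054091, -0.00051073,
        0.00091062]), 'joint_torque': array([ 2.96208136e-04, -3.38780022e+01,  3.20016932e+01,  2.03766406e-02,
       -2.11149008e-04,  6.20949692e-06]), 'eef_pos': array([5.24356748e-01, 6.15797108e-05, 2.11826380e-01]), 'tool_rot': array([[-2.29557061e-03,  2.98728706e-05,  9.99997365e-01],
       [ 2.82823190e-04,  9.99999960e-01, -2.92237058e-05],
       [-9.99997325e-01,  2.82755359e-04, -2.29557896e-03]]), 'force': array([-0.30596782, -0.00054097,  0.34691231]), 'ft_torque': array([ 0.04723968,  0.05878453, -0.05856079]), 'gripper_width': 1.0000298144605437}
scene [[409.3, 0.0, 252.1], [0.0, 409.3, 192.7], [0.0, 0.0, 1.0]] [[0.108, 0.994, 0.007, -0.004], [0.82, -0.085, -0.567, -0.316], [-0.563, 0.067, -0.824, 1.503], [0.0, 0.0, 0.0, 1.0]]
side [[376.2, 0.0, 254.5], [0.0, 376.2, 193.6], [0.0, 0.0, 1.0]] [[0.878, -0.479, -0.018, -0.431], [-0.264, -0.45, -0.853, 0.243], [0.4, 0.754, -0.521, 0.923], [0.0, 0.0, 0.0, 1.0]]
wrist [[277.8, 0.0, 260.5], [0.0, 277.8, 189.7], [0.0, 0.0, 1.0]] [[1.0, -0.0, -0.001, -0.525], [0.0, -0.958, 0.287, -0.036], [-0.001, -0.287, -0.958, 0.379], [0.0, 0.0, 0.0, 1.0]]
```

View pics/scene0.png

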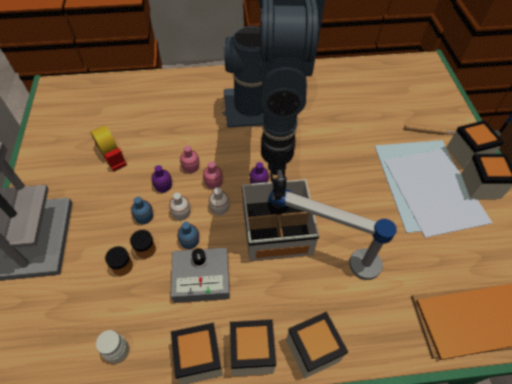

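View pics/side0.png

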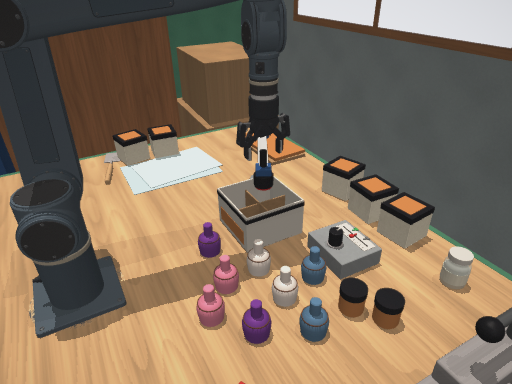

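View pics/wrist0.png

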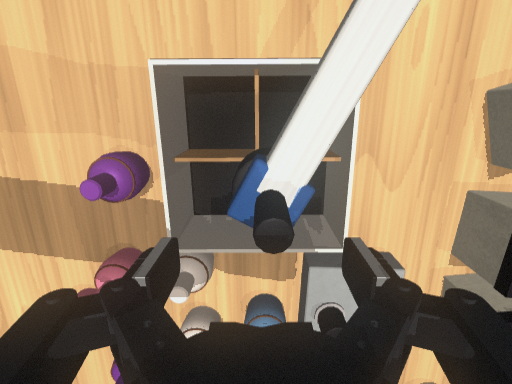

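```bash
cat > h.py <<'E'
from plant import *
import cv2,numpy as np
def grab(n,tag=None):
    c=camera_params(n);p,d=capture(n)
    if tag: cv2.imwrite(f"pics/{n}{tag}.png",cv2.cvtColor(p,cv2.COLOR_RGB2BGR))
    return p,d,c
def cloud(p,d,c):
    K=c["camera_matrix"];T=np.linalg.inv(c["camera_from_world"])
    v,u=np.mgrid[:d.shape[0],:d.shape[1]]
    X=np.stack([(u-K[0,2])/K[0,0]*d,(v-K[1,2])/K[1,1]*d,d],-1)
    W=X@T[:3,:3].T+T[:3,3]; W[d==0]=np.nan
    return W
def proj(P,c):
    P=np.atleast_2d(P);X=P@c["camera_from_world"][:3,:3].T+c["camera_from_world"][:3,3]
    x=X@c["camera_matrix"].T; return x[:,:2]/x[:,2:]
def ray(uv,z,c):
    K=c["camera_matrix"];T=np.linalg.inv(c["camera_from_world"])
    r=T[:3,:3]@np.linalg.inv(K)@np.array([uv[0],uv[1],1.]);o=T[:3,3]
    return o+r*(z-o[2])/r[2]
def load(n,t="0"):
    z=np.load(f"pics/{n}{t}.npz");return z["p"],z["d"],z
E
python3 - <<'E'
from h import *
for n in ("scene","side"):
    p,d,c=load(n);W=cloud(p,d,c)
    R=(W[...,0]>.2)&(W[...,0]<.75)&(W[...,1]>-.5)&(W[...,1]<.4)
    m=R&(W[...,2]>.062)&(W[...,2]<.1)
    k,l,st,ce=cv2.connectedComponentsWithStats(m.astype(np.uint8))
    print(n)
    for i in range(1,k):
        if st[i,4]<15: continue
        q=W[l==i];col=np.median(p[l==i],0)
        print(st[i].tolist(),np.round(np.nanmean(q,0),3),"zmax",np.round(np.nanmax(q[:,2]),3),"rng",np.round(np.nanmin(q,0),3)[:2],np.round(np.nanmax(q,0),3)[:2],col)
p,d,c=load("scene")
im=cv2.cvtColor(p,cv2.COLOR_RGB2BGR)[130:310,90:400]
cv2.imwrite("pics/crop0.png",cv2.resize(im,None,fx=2.5,fy=2.5,interpolation=cv2.INTER_CUBIC))
E
```

```text
scene
[101, 144, 6, 6, 19] [ 0.203 -0.494  0.068] zmax 0.078 rng [ 0.2 -0.5] [ 0.21  -0.486] [120.  96.  24.]
[184, 146, 9, 12, 83] [ 0.261 -0.226  0.083] zmax 0.098 rng [ 0.246 -0.238] [ 0.27  -0.214] [131.  73.  82.]
[105, 148, 17, 12, 101] [ 0.233 -0.46   0.07 ] zmax 0.077 rng [ 0.215 -0.486] [ 0.252 -0.437] [148.  28.  22.]
[207, 161, 10, 13, 88] [ 0.332 -0.156  0.083] zmax 0.097 rng [ 0.315 -0.172] [ 0.341 -0.144] [130.5  71.5  78.5]
[256, 162, 9, 12, 85] [ 0.348 -0.012  0.084] zmax 0.097 rng [ 0.333 -0.023] [0.356 0.003] [72. 33. 81.]
[155, 165, 9, 12, 84] [ 0.329 -0.313  0.084] zmax 0.096 rng [ 0.314 -0.325] [ 0.337 -0.303] [65.  29.5 72.5]
[287, 183, 21, 15, 147] [0.435 0.09  0.083] zmax 0.099 rng [0.427 0.058] [0.476 0.109] [75. 70. 64.]
[214, 187, 9, 13, 94] [ 0.43  -0.142  0.084] zmax 0.096 rng [ 0.414 -0.154] [ 0.437 -0.131] [108.   95.5  84.5]
[245, 186, 28, 10, 203] [ 0.432 -0.026  0.082] zmax 0.1 rng [ 0.429 -0.065] [0.435 0.014] [78. 73. 66.]
[173, 192, 10, 14, 94] [ 0.435 -0.258  0.084] zmax 0.097 rng [ 0.418 -0.271] [ 0.446 -0.247] [141.5 132.  120.5]
[134, 196, 10,
[... 1556 characters left out ...]
17 ] [ 0.337 -0.147] [137.  80.  91.]
[280, 266, 11, 17, 164] [ 0.426 -0.265  0.082] zmax 0.094 rng [ 0.417 -0.274] [ 0.441 -0.247] [144.5 129.  121. ]
[340, 277, 28, 22, 461] [ 0.544 -0.363  0.065] zmax 0.068 rng [ 0.513 -0.392] [ 0.576 -0.332] [38. 37. 39.]
[203, 284, 12, 17, 171] [ 0.253 -0.233  0.083] zmax 0.094 rng [ 0.243 -0.241] [ 0.266 -0.219] [137.  80.  91.]
[375, 288, 30, 23, 517] [ 0.589 -0.425  0.065] zmax 0.068 rng [ 0.56  -0.455] [ 0.621 -0.395] [37. 37. 39.]
[309, 297, 13, 19, 194] [ 0.429 -0.376  0.083] zmax 0.094 rng [ 0.42  -0.384] [ 0.444 -0.36 ] [58.  75.5 88.5]
[250, 299, 12, 18, 186] [ 0.321 -0.321  0.083] zmax 0.094 rng [ 0.311 -0.329] [ 0.333 -0.305] [75.  40.5 84.5]
```

View pics/crop0.png

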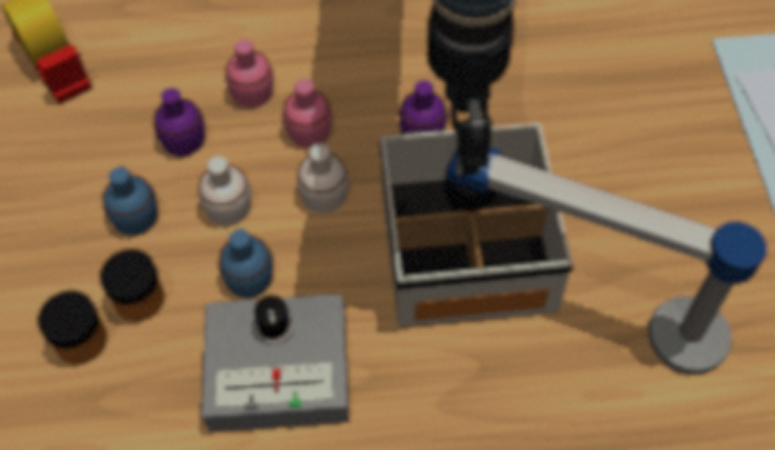

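```bash
python3 - <<'E'
from h import *
# handle / arm points
for n in ("scene","side","wrist"):
    p,d,c=load(n);W=cloud(p,d,c)
    R=(W[...,0]>.3)&(W[...,0]<.75)&(W[...,1]>-.1)&(W[...,1]<.35)
    hsv=cv2.cvtColor(p,cv2.COLOR_RGB2HSV)
    print(n,"campos",np.linalg.inv(c["camera_from_world"])[:3,3].round(3))
    m=R&(W[...,2]>.21)&(W[...,2]<.26)
    k,l,st,ce=cv2.connectedComponentsWithStats(m.astype(np.uint8))
    for i in range(1,k):
        if st[i,4]<10: continue
        q=W[l==i];print(" z.21-.26",st[i].tolist(),np.nanmin(q,0).round(3),np.nanmax(q,0).round(3),np.median(p[l==i],0))
    m=R&(W[...,2]>.195)&(W[...,2]<.212)&(p.min(-1)>60)&(hsv[...,1]<60)
    q=W[m];
    if len(q)>30:
        mu=q.mean(0);u,s,vt=np.linalg.svd(q[:,:2]-mu[:2],full_matrices=False);t=(q[:,:2]-mu[:2])@vt[0]
        print(" beam",len(q),mu.round(3),vt[0].round(3),t.min().round(3),t.max().round(3))
    m=R&(hsv[...,0]>95)&(hsv[...,0]<125)&(hsv[...,1]>120)&(W[...,2]>.1)
    k,l,st,ce=cv2.connectedComponentsWithStats(m.astype(np.uint8))
    for i in range(1,k):
        if st[i,4]<10: continue
        q=W[l==i];print(" blue",st[i].tolist(),np.nanmin(q,0).round(3),np.nanmax(q,0).round(3))
    # carton rim
    m=R&(W[...,2]>.108)&(W[...,2]<.122)
    q=W[m][:,:2].astype(np.float32);print(" rim",cv2.minAreaRect(q), np.percentile(W[m][:,2],[5,50,95]).round(3))
for n in ("scene","side"):
    p,d,c=load(n);W=cloud(p,d,c)
    m=(W[...,0]>.55)&(W[...,0]<.8)&(W[...,1]>-.32)&(W[...,1]<-.1)&(W[...,2]>.044)&(W[...,2]<.056)
    k,l,st,ce=cv2.connectedComponentsWithStats(m.astype(np.uint8));i=1+np.argmax(st[1:,4])
    q=W[l==i][:,:2].astype(np.float32);print(n,"box",cv2.minAreaRect(q),np.median(W[l==i][:,2]))
    hsv=cv2.cvtColor(p,cv2.COLOR_RGB2HSV);b=(l==i)|cv2.morphologyEx((l==i).astype(np.uint8),cv2.MORPH_CLOSE,np.ones((9,9))).astype(bool)
    for nm,mm in (("red",((hsv[...,0]<8)|(hsv[...,0]>172))&(hsv[...,1]>130)),("green",(hsv[...,0]>45)&(hsv[...,0]<85)&(hsv[...,1]>110))):
        v,u=np.nonzero(mm&b); print(nm,len(u),u.mean().round(1),v.mean().round(1),W[mm&b].mean(0).round(4),np.ptp(W[mm&b],0).round(3))
p,d,c=load("side");cv2.imwrite("pics/crop1.png",cv2.resize(cv2.cvtColor(p,cv2.COLOR_RGB2BGR)[210:290,290:400],None,fx=7,fy=7,interpolation=cv2.INTER_CUBIC))
E
```

```text
scene campos [ 1.105 -0.124  1.059]
 z.21-.26 [273, 196, 10, 4, 19] [ 0.572 -0.011  0.246] [0.58  0.011 0.259] [26. 30. 40.]
 z.21-.26 [375, 218, 22, 20, 332] [0.633 0.225 0.21 ] [0.685 0.276 0.219] [ 31.  61. 102.]
 beam 1090 [0.597 0.129 0.204] [0.482 0.876] -0.118 0.159
 blue [269, 194, 16, 14, 110] [ 0.53  -0.014  0.176] [0.58  0.024 0.256]
 blue [374, 220, 21, 23, 367] [0.638 0.225 0.182] [0.685 0.27  0.219]
 rim ((0.5348496437072754, 0.09635560214519501), (0.37026628851890564, 0.2150280773639679), 79.5160140991211) [0.109 0.114 0.118]
side campos [ 0.073 -0.792  0.681]
 z.21-.26 [276, 146, 7, 7, 34] [ 0.564 -0.013  0.245] [0.578 0.008 0.259] [33.  32.5 32. ]
 z.21-.26 [260, 149, 7, 17, 116] [0.518 0.002 0.21 ] [0.537 0.019 0.254] [24.  23.5 24. ]
 z.21-.26 [244, 154, 8, 7, 35] [ 0.466 -0.013  0.243] [0.481 0.006 0.26 ] [95. 90. 73.]
 beam 161 [0.587 0.123 0.204] [-0.509 -0.861] -0.094 0.143
 blue [256, 163, 15, 14, 154] [ 0.501 -0.016  0.183] [0.555 0.035 0.207]
 rim ((0.5190108418464661, 0.019664645195007324), (0.18899382650852203, 0.19120751321315765), 0.8285388350486755) [0.
[... 494 characters left out ...]
.001 0.203] [0.559 0.026 0.206]
 rim ((0.5214216113090515, 0.02142125368118286), (0.1851799488067627, 0.18604737520217896), 0.2692520022392273) [0.109 0.114 0.116]
scene box ((0.6504934430122375, -0.20629581809043884), (0.14991770684719086, 0.13102364540100098), 88.19078826904297) 0.05084721549780036
red 10 200.0 279.2 [ 0.6768 -0.206   0.0567] [0.009 0.005 0.003]
green 6 207.7 290.8 [ 0.709  -0.188   0.0533] [0.004 0.005 0.004]
side box ((0.6480963826179504, -0.20837226510047913), (0.15200504660606384, 0.13281938433647156), 88.20841979980469) 0.04993515351788069
red 19 351.6 235.2 [ 0.6763 -0.2063  0.0544] [0.018 0.01  0.008]
green 8 355.0 228.8 [ 0.7054 -0.1872  0.0525] [0.014 0.007 0.004]
```

View pics/crop1.png

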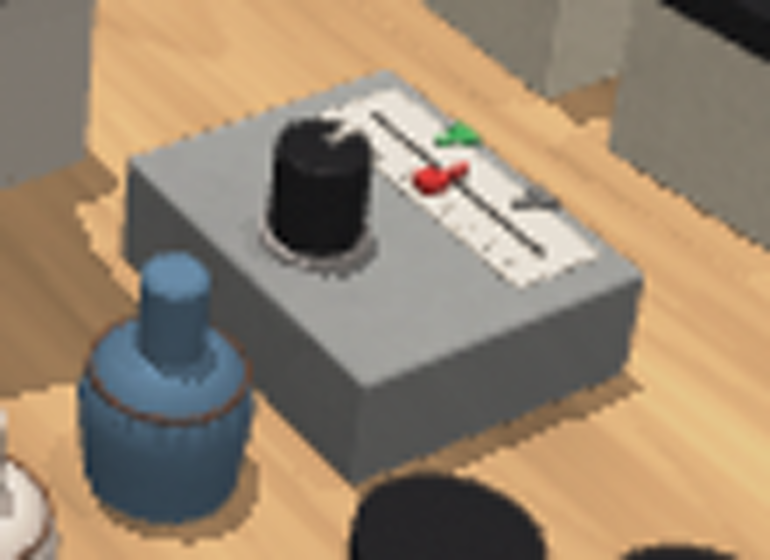

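```bash
python3 -m inch '{"slide":[[-10,0,0],[0,8,4],[0,7,4],[2,0,0],[0,0,0]],"turn":[[0,0,0],[0,0,0],[0,0,0],[0,0,0],[0,0,0]],"hand":[85,85,85,85,85]}'
python3 - <<'E'
from h import *
p,d,c=grab("wrist","1");W=cloud(p,d,c)
m=(W[...,2]>.245)&(W[...,2]<.258)&(abs(W[...,1]-.015)<.02)&(abs(W[...,0]-.53)<.02)
q=W[m];print(q.min(0),q.max(0),state()["eef_pos"])
R=.269;ph=np.arctan2(-.2355,-.127)
t=ph-np.arange(0,15)*.08
P=R*np.stack([np.sin(t),np.cos(t)],1)*1000 # y,x
print(np.diff(P,axis=0).round(1).tolist())
E
```

```text
time: 0.78
eef_pos: [0.5327, 0.0152, 0.2205]
tool_rot: [[-0.001, -0.0, 1.0], [-0.0, 1.0, 0.0], [-1.0, -0.0, -0.001]]
force: [0.7, -0.1, 0.4]
gripper_width: 0.997
[0.52186469 0.00499413 0.24503264] [0.54164106 0.02552761 0.25418702] [0.53275948 0.01503524 0.22058096]
[[11.0, -18.5], [12.4, -17.6], [13.8, -16.5], [15.0, -15.4], [16.2, -14.1], [17.3, -12.8], [18.3, -11.4], [19.1, -9.9], [19.8, -8.3], [20.4, -6.7], [20.9, -5.0], [21.3, -3.3], [21.5, -1.6], [21.5, 0.1]]
```

View pics/wrist1.png

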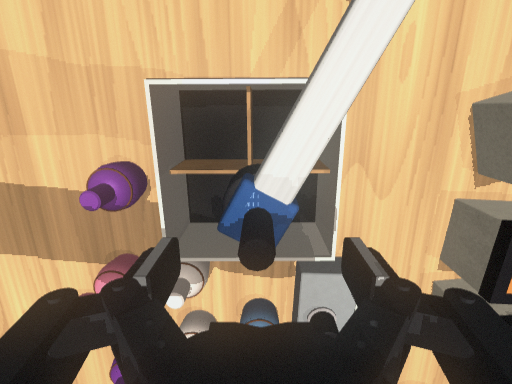

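The handle pin (px 257,240) sits centred between the open fingers. Closing, then swinging along the arc.

```bash
python3 -m inch '{"slide":[[0,0,0],[0,0,0],[0,0,0],[0,0,0],[0,0,0],[0,0,0]],"turn":[[0,0,0],[0,0,0],[0,0,0],[0,0,0],[0,0,0],[0,0,0]],"hand":[15,15,15,15,15,15]}'
python3 -m inch '{"slide":[[0,11,-18.5],[0,12.4,-17.6],[0,13.8,-16.5],[0,15,-15.4],[0,16.2,-14.1],[0,17.3,-12.8],[0,18.3,-11.4],[0,0,0]],"turn":[[0,0,0],[0,0,0],[0,0,0],[0,0,0],[0,0,0],[0,0,0],[0,0,0],[0,0,0]],"hand":[15,15,15,15,15,15,15,15]}'
```

```text
time: 1.58
eef_pos: [0.5329, 0.0147, 0.2213]
tool_rot: [[0.0, 0.0, 1.0], [-0.001, 1.0, -0.0], [-1.0, -0.001, 0.0]]
force: [-1.3, -1.5, 2.0]
gripper_width: 0.201
time: 2.58
eef_pos: [0.4257, 0.1202, 0.2219]
tool_rot: [[0.001, -0.003, 1.0], [-0.0, 1.0, 0.003], [-1.0, -0.0, 0.001]]
force: [-0.9, -0.4, 5.8]
gripper_width: 0.201
```

```bash
python3 -m inch '{"slide":[[0,19.1,-9.9],[0,19.8,-8.3],[0,20.4,-6.7],[0,20.9,-5],[0,21.3,-3.3],[0,21.5,-1.6],[0,21.5,0.1],[0,0,0]],"turn":[[0,0,0],[0,0,0],[0,0,0],[0,0,0],[0,0,0],[0,0,0],[0,0,0],[0,0,0]],"hand":[15,15,15,15,15,15,15,15]}'
python3 -m inch '{"slide":[[0,0,0],[0,0,0],[0,0,0],[0,0,0],[-25,0,0],[-30,0,0],[-20,0,0],[0,0,0]],"turn":[[0,0,0],[0,0,0],[0,0,0],[0,0,0],[0,0,0],[0,0,0],[0,0,0],[0,0,0]],"hand":[50,50,50,50,50,50,50,50]}'
python3 - <<'E'
from h import *
p,d,c=grab("scene","2");W=cloud(p,d,c)
print(state()["q"].round(2))
p2,d2,c2=grab("side","2")
def jars(p,d,c):
    W=cloud(p,d,c)
    m=(W[...,2]>.062)&(W[...,2]<.1)&(W[...,0]>.22)&(W[...,0]<.66)&(W[...,1]>-.5)&(W[...,1]<-.085)
    k,l,st,ce=cv2.connectedComponentsWithStats(m.astype(np.uint8))
    for i in range(1,k):
        if st[i,4]<40: continue
        q=W[l==i];a=np.nanmin(q,0);b=np.nanmax(q,0);print(((a+b)/2).round(3)[:2],(b-a).round(3)[:2],np.median(p[l==i],0))
jars(p,d,c);print();jars(p2,d2,c2)
m=(W[...,2]>.195)&(W[...,2]<.26)&(W[...,0]>.3)&(W[...,0]<.75)&(W[...,1]>.1)&(W[...,1]<.4)&(p.min(-1)>60)
q=W[m][:,:2];mu=q.mean(0);vt=np.linalg.svd(q-mu,full_matrices=False)[2];print("beam",len(q),mu,vt[0])
W=cloud(*grab("wrist","2"))
E
```

```text
time: 3.58
eef_pos: [0.3898, 0.2653, 0.2218]
tool_rot: [[-0.004, -0.004, 1.0], [0.003, 1.0, 0.004], [-1.0, 0.003, -0.004]]
force: [-5.7, 1.2, 6.5]
gripper_width: 0.195
time: 4.58
eef_pos: [0.3929, 0.2638, 0.2978]
tool_rot: [[0.003, 0.0, 1.0], [0.002, 1.0, -0.0], [-1.0, 0.002, 0.003]]
force: [-0.5, -0.1, -0.3]
gripper_width: 0.586
[ 0.45 -0.05  0.17  1.79 -0.    2.02]
[ 0.261 -0.225] [0.032 0.026] [131.  72.  83.]
[ 0.235 -0.461] [0.028 0.051] [145.  26.  21.]
[ 0.329 -0.155] [0.026 0.023] [134.  74.  84.]
[ 0.325 -0.314] [0.024 0.024] [63. 29. 72.]
[ 0.427 -0.142] [0.028 0.024] [136. 126. 114.]
[ 0.431 -0.259] [0.026 0.023] [136. 129. 118.]
[ 0.433 -0.371] [0.026 0.025] [51. 71. 78.]
[ 0.53  -0.234] [0.026 0.024] [56.5 78.5 94.5]
[ 0.546 -0.361] [0.061 0.06 ] [21.5 20.  21. ]
[ 0.591 -0.424] [0.061 0.061] [21. 20. 21.]
[ 0.622 -0.205] [0.036 0.035] [29. 27. 26.]

[ 0.617 -0.208] [0.034 0.035] [26. 26. 26.]
[ 0.423 -0.145] [0.022 0.024] [140. 129. 121.]
[ 0.528 -0.239] [0.023 0.024] [58. 75. 89.]
[ 0.325 -0.158] [0.022 0.025] [137.  80.  91.]
[ 0.429 -0.261] [0.024 0.024] [146.  129.5 121. ]
[ 0.545 -0.362] [0.062 0.06 ] [38. 37. 39.]
[ 0.255 -0.229] [0.023 0.024] [138.  80.  91.]
[ 0.59  -0.425] [0.061 0.062] [37. 37. 39.]
[ 0.432 -0.372] [0.024 0.024] [59. 76. 90.]
[ 0.323 -0.317] [0.024 0.024] [75. 41. 84.]
beam 965 [0.52680921 0.25222905] [ 0.99983905 -0.01794083]
```

View pics/scene2.png

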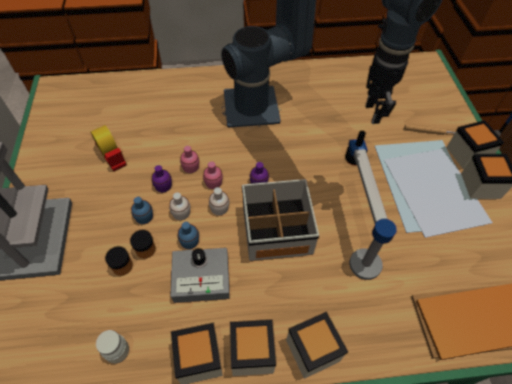

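```bash
python3 -m inch '{"slide":[[0,-20,1],[0,-40,3],[0,-40,3],[0,-45,3],[0,-45,3],[0,-45,4],[0,-45,4],[10,-45,4],[20,-40,4],[20,-25,3],[20,-17,0],[15,0,0],[10,0,0],[0,0,0]],"turn":[[0,0,0],[0,0,0],[0,0,0],[0,0,0],[0,0,0],[0,0,0],[0,0,0],[0,0,0],[0,0,0],[0,0,0],[0,0,0],[0,0,0],[0,0,0],[0,0,0]],"hand":[50,50,50,50,50,50,50,50,50,50,50,50,50,50]}'
cat >> h.py <<'E'
def stems(tag,lo=.062,hi=.1,n="wrist"):
    p,d,c=grab(n,tag);W=cloud(p,d,c)
    m=(W[...,2]>lo)&(W[...,2]<hi)&(W[...,0]>.22)&(W[...,0]<.66)&(W[...,1]>-.5)&(W[...,1]<-.085)
    k,l,st,ce=cv2.connectedComponentsWithStats(m.astype(np.uint8))
    for i in range(1,k):
        if st[i,4]<40: continue
        q=W[l==i];a=np.nanmin(q,0);b=np.nanmax(q,0);print(n,((a+b)/2).round(4)[:2],(b-a).round(3)[:2],"zmax",b[2].round(3),"px",ce[i].round(),np.median(p[l==i],0))
    return p,d,c,W
E
python3 - <<'E'
from h import *
print(state()["eef_pos"])
stems("3")
p,d,c=grab("scene","3");W=cloud(p,d,c)
m=(W[...,2]>.109)&(W[...,2]<.119)&(abs(W[...,0]-.52)<.12)&(abs(W[...,1]-.02)<.12)
print(cv2.minAreaRect(W[m][:,:2].astype(np.float32)),np.median(W[m][:,2]))
m=(W[...,2]>.077)&(W[...,2]<.09)&(abs(W[...,0]-.52)<.08)&(abs(W[...,1]-.02)<.08)&(p[...,0]>p[...,2]*1.4)
q=W[m];a=q[abs(q[:,0]-.52)<.02];print("div",q.mean(0),np.median(q,0))
E
```

```text
time: 6.48
eef_pos: [0.4235, -0.1424, 0.2002]
tool_rot: [[-0.001, -0.001, 1.0], [0.001, 1.0, 0.001], [-1.0, 0.001, -0.001]]
force: [-0.5, -0.0, 0.2]
gripper_width: 0.586
[ 0.42348746 -0.14244198  0.20015815]
wrist [ 0.4265 -0.1421] [0.023 0.024] zmax 0.093 px [262. 180.] [252. 251. 249.]
wrist [ 0.3283 -0.1548] [0.024 0.024] zmax 0.093 px [170. 191.] [204. 118. 130.]
wrist [ 0.6206 -0.2046] [0.036 0.036] zmax 0.095 px [437. 234.] [62. 60. 57.]
wrist [ 0.2584 -0.2257] [0.023 0.024] zmax 0.093 px [114. 250.] [176. 109. 108.]
wrist [ 0.5312 -0.234 ] [0.023 0.021] zmax 0.093 px [355. 256.] [ 87.  98. 113.]
wrist [ 0.432  -0.2588] [0.023 0.025] zmax 0.093 px [267. 276.] [198. 179. 165.]
wrist [ 0.5666 -0.3643] [0.022 0.044] zmax 0.066 px [367. 339.] [43. 40. 41.]
wrist [ 0.5961 -0.4158] [0.053 0.049] zmax 0.066 px [387. 368.] [42. 38. 40.]
wrist [ 0.2267 -0.4392] [0.013 0.009] zmax 0.068 px [119. 381.] [121.  31.  28.]
((0.5210586786270142, 0.02049431949853897), (0.1887839138507843, 0.1868017315864563), 0.3494211435317993) 0.11433341072014436
div [0.51923874 0.01805922 0.08303007] [0.52088661 0.01988583 0.08337659]
```

View pics/wrist3.png

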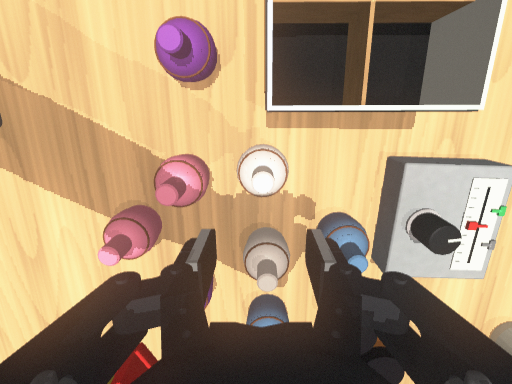

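White jar (px 262,175) below the open jaws, pink one at (175,180) is the look-alike to leave. Needs +3 mm in x, 132 mm down.

```bash
python3 -m inch '{"slide":[[20,0,2],[30,0,0],[30,0,0],[25,0,0],[15,0,0],[8,0,0],[4,0,0],[0,0,0],[0,0,0],[0,0,0],[0,0,0],[0,0,0]],"turn":[[0,0,0],[0,0,0],[0,0,0],[0,0,0],[0,0,0],[0,0,0],[0,0,0],[0,0,0],[0,0,0],[0,0,0],[0,0,0],[0,0,0]],"hand":[50,50,50,50,50,50,50,50,18,18,18,18]}'
python3 -m inch '{"slide":[[0,0,0],[-5,0,0],[-10,0,0],[-15,0,0],[-20,0,0],[-25,0,0],[-25,0,0],[-25,0,0],[-15,0,0],[-10,0,0],[0,0,0]],"turn":[[0,0,0],[0,0,0],[0,0,0],[0,0,0],[0,0,0],[0,0,0],[0,0,0],[0,0,0],[0,0,0],[0,0,0],[0,0,0]],"hand":[18,18,18,18,18,18,18,18,18,18,18]}'
python3 - <<'E'
from h import *
grab("wrist","4")
E
```

```text
time: 8.07
eef_pos: [0.4263, -0.1439, 0.0701]
tool_rot: [[0.001, 0.0, 1.0], [-0.001, 1.0, -0.0], [-1.0, -0.001, 0.001]]
force: [-1.3, 1.1, 5.5]
gripper_width: 0.226
time: 9.45
eef_pos: [0.4263, -0.1437, 0.2195]
tool_rot: [[0.001, 0.0, 1.0], [-0.0, 1.0, -0.0], [-1.0, -0.0, 0.001]]
force: [0.3, 0.5, -2.9]
gripper_width: 0.23
```

View pics/wrist4.png

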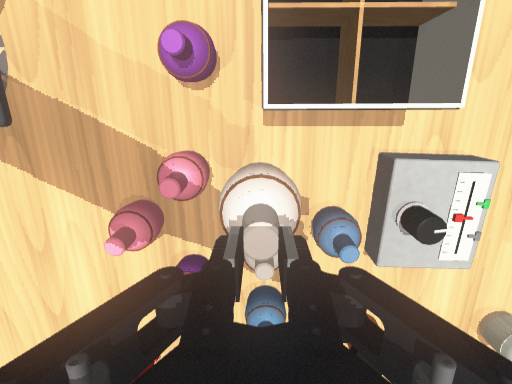

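```bash
python3 -m inch '{"slide":[[0,15,10],[0,30,20],[0,35,25],[0,40,27],[0,40,27],[0,30,20],[0,14,8],[0,5,3],[0,0,0],[0,0,0]],"turn":[[0,0,0],[0,0,0],[0,0,0],[0,0,0],[0,0,0],[0,0,0],[0,0,0],[0,0,0],[0,0,0],[0,0,0]],"hand":[18,18,18,18,18,18,18,18,18,18]}'
python3 - <<'E'
from h import *
print(state()["eef_pos"]);p,d,c=grab("wrist","5");W=cloud(p,d,c)
m=(W[...,2]>.109)&(W[...,2]<.119)&(abs(W[...,0]-.52)<.12)&(abs(W[...,1]-.02)<.12);print(cv2.minAreaRect(W[m][:,:2].astype(np.float32)))
grab("side","5")
E
```

```text
time: 10.75
eef_pos: [0.5656, 0.0644, 0.2192]
tool_rot: [[-0.0, 0.001, 1.0], [-0.001, 1.0, -0.001], [-1.0, -0.001, -0.0]]
force: [-0.3, -0.7, -1.9]
gripper_width: 0.227
[0.5655744  0.0644127  0.21919912]
((0.5216038227081299, 0.021532133221626282), (0.18619032204151154, 0.18591691553592682), 89.95015716552734)
```

View pics/wrist5.png

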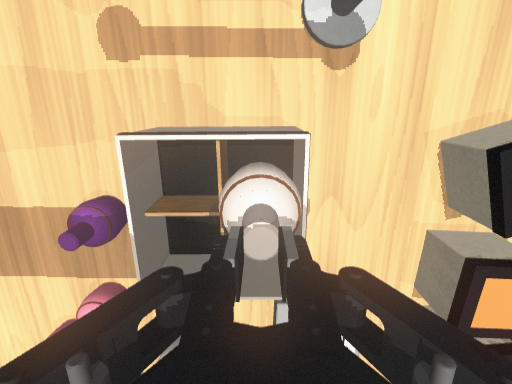

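View pics/side5.png

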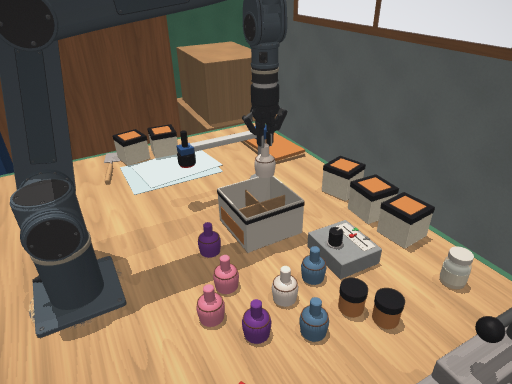

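Jar hangs upright over the rear‑left cell. Lower 130 mm.

```bash
python3 -m inch '{"slide":[[10,1.5,0],[20,0,0],[25,0,0],[25,0,0],[20,0,0],[12,0,0],[8,0,0],[4,0,0],[3,0,0],[0,0,0]],"turn":[[0,0,0],[0,0,0],[0,0,0],[0,0,0],[0,0,0],[0,0,0],[0,0,0],[0,0,0],[0,0,0],[0,0,0]],"hand":[18,18,18,18,18,18,18,18,18,18]}'
python3 -m inch '{"slide":[[1,0,0],[1,0,0],[0,0,0]],"turn":[[0,0,0],[0,0,0],[0,0,0]],"hand":[18,18,18]}'
```

```text
time: 12.1
eef_pos: [0.5663, 0.067, 0.0924]
tool_rot: [[0.001, -0.0, 1.0], [-0.0, 1.0, 0.0], [-1.0, -0.0, 0.001]]
force: [-0.1, 0.7, -1.8]
gripper_width: 0.227
time: 12.48
eef_pos: [0.5661, 0.067, 0.09]
tool_rot: [[0.0, 0.0, 1.0], [-0.0, 1.0, -0.0], [-1.0, -0.0, 0.0]]
force: [1.0, -0.6, -1.9]
gripper_width: 0.226
```

```bash
python3 -m inch '{"slide":[[0.8,0,0],[0,0,0],[0,0,0]],"turn":[[0,0,0],[0,0,0],[0,0,0]],"hand":[18,18,18]}'
python3 -m inch '{"slide":[[0.8,0,0],[0,0,0],[0,0,0]],"turn":[[0,0,0],[0,0,0],[0,0,0]],"hand":[18,18,18]}'
```

```text
time: 12.85
eef_pos: [0.5661, 0.067, 0.0895]
tool_rot: [[0.0, 0.0, 1.0], [0.0, 1.0, -0.0], [-1.0, 0.0, 0.0]]
force: [-0.8, -0.2, -0.8]
gripper_width: 0.224
time: 13.22
eef_pos: [0.5661, 0.067, 0.0887]
tool_rot: [[0.0, -0.0, 1.0], [0.0, 1.0, 0.0], [-1.0, 0.0, 0.0]]
force: [-0.2, -0.8, 1.8]
gripper_width: 0.228
```

Foam carries the jar. Release and rise.

```bash
python3 -m inch '{"slide":[[0,0,0],[0,0,0],[0,0,0],[0,0,0],[-6,0,0],[-15,0,0],[-25,0,0],[-30,0,0],[-25,0,0],[-10,0,0],[0,0,0]],"turn":[[0,0,0],[0,0,0],[0,0,0],[0,0,0],[0,0,0],[0,0,0],[0,0,0],[0,0,0],[0,0,0],[0,0,0],[0,0,0]],"hand":[38,38,38,38,38,38,38,38,38,38,38]}'
python3 -m inch '{"slide":[[0,-15,-7],[0,-35,-15],[0,-45,-18],[0,-50,-20],[0,-50,-20],[0,-50,-20],[0,-40,-18],[0,-25,-11],[0,-12,-5],[0,-4,0],[0,0,0]],"turn":[[0,0,0],[0,0,0],[0,0,0],[0,0,0],[0,0,0],[0,0,0],[0,0,0],[0,0,0],[0,0,0],[0,0,0],[0,0,0]],"hand":[50,50,50,50,50,50,50,50,50,50,50]}'
python3 - <<'E'
from h import *
print(state()["eef_pos"])
stems("6");stems("6",n="side")
grab("scene","6")
E
```

```text
time: 14.6
eef_pos: [0.5667, 0.067, 0.2007]
tool_rot: [[0.002, 0.0, 1.0], [-0.0, 1.0, -0.0], [-1.0, -0.0, 0.002]]
force: [-0.1, -0.6, 0.7]
gripper_width: 0.445
time: 15.98
eef_pos: [0.4321, -0.2584, 0.1991]
tool_rot: [[-0.0, -0.001, 1.0], [0.001, 1.0, 0.001], [-1.0, 0.001, -0.0]]
force: [0.0, 0.4, 0.5]
gripper_width: 0.585
[ 0.43211237 -0.25842498  0.19907987]
wrist [ 0.3285 -0.1553] [0.024 0.024] zmax 0.093 px [148.  73.] [247. 164. 185.]
wrist [ 0.498 -0.191] [0.024 0.023] zmax 0.093 px [328. 113.] [140.  178.5 215. ]
wrist [ 0.6206 -0.205 ] [0.036 0.034] zmax 0.095 px [451. 128.] [42. 41. 42.]
wrist [ 0.2574 -0.2258] [0.025 0.023] zmax 0.093 px [ 87. 149.] [189. 110. 119.]
wrist [ 0.4318 -0.2585] [0.023 0.023] zmax 0.093 px [259. 181.] [249. 249. 246.]
wrist [ 0.3261 -0.3139] [0.023 0.024] zmax 0.093 px [163. 229.] [112.   66.5 111. ]
wrist [ 0.5516 -0.3571] [0.053 0.055] zmax 0.067 px [362. 254.] [74. 57. 49.]
wrist [ 0.4345 -0.3685] [0.024 0.023] zmax 0.094 px [262. 272.] [ 97.  104.  114.5]
wrist [ 0.2333 -0.4607] [0.014 0.019] zmax 0.07 px [107. 328.] [185.  55.  49.]
side [ 0.6171 -0.2056] [0.035 0.038] zmax 0.096 px [335. 235.] [28. 28. 28.]
side [ 0.4954 -0.1945] [0.023 0.023] zmax 0.094 px [293. 248.] [61. 79. 93.]
side [ 0.3253 -0.1581] [0.024 0.024] zmax 0.095 px [225. 262.] [144.   83.5  95. ]
side [ 0.4291 -0.2614] [0.024 0.026] zmax 0.093 px [285. 273.] [146. 135. 126.]
side [ 0.5456 -0.362 ] [0.062 0.062] zmax 0.068 px [354. 288.] [40. 39. 41.]
side [ 0.2545 -0.2291] [0.023 0.023] zmax 0.094 px [209. 292.] [143.  83.  95.]
side [ 0.5904 -0.424 ] [0.063 0.062] zmax 0.069 px [390. 299.] [39. 38. 40.]
side [ 0.4318 -0.3718] [0.024 0.024] zmax 0.094 px [315. 306.] [60. 77. 92.]
side [ 0.3224 -0.3165] [0.023 0.025] zmax 0.094 px [256. 308.] [74. 41. 86.]
```

View pics/scene6.png

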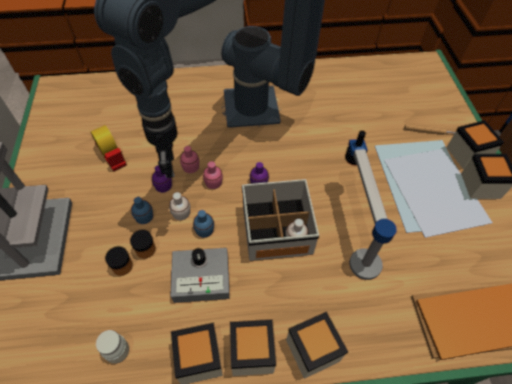

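View pics/wrist6.png

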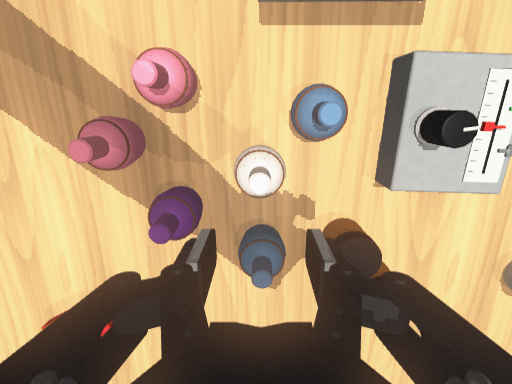

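White jar 1 stands in its cell (scene 297,229). The second blue jar was knocked to (0.498,-0.191), still upright. White jar 2 (wrist 259,175) is right below the jaws: 130 mm down.

```bash
python3 -m inch '{"slide":[[20,0,0],[30,0,0],[30,0,0],[25,0,0],[14,0,0],[7,0,0],[3,0,0],[0,0,0],[0,0,0],[0,0,0],[0,0,0],[0,0,0]],"turn":[[0,0,0],[0,0,0],[0,0,0],[0,0,0],[0,0,0],[0,0,0],[0,0,0],[0,0,0],[0,0,0],[0,0,0],[0,0,0],[0,0,0]],"hand":[50,50,50,50,50,50,50,50,18,18,18,18]}'
python3 -m inch '{"slide":[[0,0,0],[-5,0,0],[-10,0,0],[-15,0,0],[-20,0,0],[-25,0,0],[-25,0,0],[-25,0,0],[-15,0,0],[-10,0,0],[0,0,0]],"turn":[[0,0,0],[0,0,0],[0,0,0],[0,0,0],[0,0,0],[0,0,0],[0,0,0],[0,0,0],[0,0,0],[0,0,0],[0,0,0]],"hand":[18,18,18,18,18,18,18,18,18,18,18]}'
```

```text
time: 17.62
eef_pos: [0.4322, -0.2596, 0.0715]
tool_rot: [[0.001, 0.0, 1.0], [-0.001, 1.0, -0.0], [-1.0, -0.001, 0.001]]
force: [-2.1, -0.1, 5.3]
gripper_width: 0.222
time: 19.0
eef_pos: [0.4323, -0.2592, 0.2209]
tool_rot: [[0.001, -0.0, 1.0], [-0.001, 1.0, 0.0], [-1.0, -0.001, 0.001]]
force: [-0.8, -0.2, -2.4]
gripper_width: 0.225
```

```bash
python3 -m inch '{"slide":[[0,15,0],[0,30,5],[0,40,6],[0,45,6],[0,45,6],[0,45,6],[0,45,6],[0,35,5],[0,18,3],[0,7,1],[0,0,0],[0,0,0]],"turn":[[0,0,0],[0,0,0],[0,0,0],[0,0,0],[0,0,0],[0,0,0],[0,0,0],[0,0,0],[0,0,0],[0,0,0],[0,0,0],[0,0,0]],"hand":[18,18,18,18,18,18,18,18,18,18,18,18]}'
python3 - <<'E'
from h import *
p,d,c=grab("wrist","7")
E
```

```text
time: 20.5
eef_pos: [0.4757, 0.0654, 0.2202]
tool_rot: [[-0.001, 0.001, 1.0], [-0.0, 1.0, -0.001], [-1.0, -0.0, -0.001]]
force: [0.4, 0.7, -2.3]
gripper_width: 0.224
```

View pics/wrist7.png

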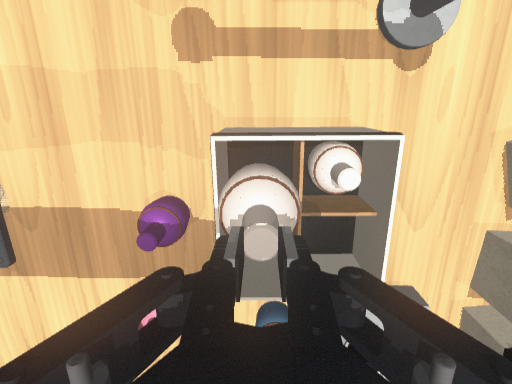

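```bash
python3 -m inch '{"slide":[[10,0.5,0],[20,0,0],[25,0,0],[25,0,0],[20,0,0],[12,0,0],[8,0,0],[4,0,0],[3,0,0],[1,0,0],[0,0,0]],"turn":[[0,0,0],[0,0,0],[0,0,0],[0,0,0],[0,0,0],[0,0,0],[0,0,0],[0,0,0],[0,0,0],[0,0,0],[0,0,0]],"hand":[18,18,18,18,18,18,18,18,18,18,18]}'
python3 -m inch '{"slide":[[1,0,0],[0,0,0],[0,0,0]],"turn":[[0,0,0],[0,0,0],[0,0,0]],"hand":[18,18,18]}'
```

```text
time: 21.92
eef_pos: [0.4762, 0.0665, 0.0927]
tool_rot: [[0.001, -0.0, 1.0], [-0.0, 1.0, 0.0], [-1.0, -0.0, 0.001]]
force: [0.2, 0.4, -1.7]
gripper_width: 0.228
time: 22.3
eef_pos: [0.476, 0.0665, 0.0915]
tool_rot: [[0.0, -0.0, 1.0], [-0.0, 1.0, 0.0], [-1.0, -0.0, 0.0]]
force: [-0.5, -0.7, -1.5]
gripper_width: 0.225
```

```bash
python3 -m inch '{"slide":[[1,0,0],[0,0,0],[0,0,0]],"turn":[[0,0,0],[0,0,0],[0,0,0]],"hand":[18,18,18]}'
python3 -m inch '{"slide":[[0.6,0,0],[0,0,0],[0,0,0]],"turn":[[0,0,0],[0,0,0],[0,0,0]],"hand":[18,18,18]}'
```

```text
time: 22.68
eef_pos: [0.4761, 0.0665, 0.0905]
tool_rot: [[0.0, 0.0, 1.0], [0.0, 1.0, -0.0], [-1.0, 0.0, 0.0]]
force: [0.1, -0.8, -1.6]
gripper_width: 0.223
time: 23.05
eef_pos: [0.4761, 0.0665, 0.09]
tool_rot: [[0.0, -0.0, 1.0], [-0.0, 1.0, 0.0], [-1.0, -0.0, 0.0]]
force: [0.3, 0.3, -2.1]
gripper_width: 0.223
```

```bash
python3 -m inch '{"slide":[[1,0,0],[0,0,0],[0,0,0]],"turn":[[0,0,0],[0,0,0],[0,0,0]],"hand":[18,18,18]}'
python3 -c "
from plant import *
print([float(state()['force'][2].round(1)) for _ in range(5)])"
```

```text
time: 23.42
eef_pos: [0.4761, 0.0665, 0.0892]
tool_rot: [[0.0, -0.0, 1.0], [0.0, 1.0, 0.0], [-1.0, 0.0, 0.0]]
force: [-1.0, 0.5, 1.2]
gripper_width: 0.224
[1.2, 1.2, 1.2, 1.2, 1.2]
```

```bash
python3 -m inch '{"slide":[[0,0,0],[0,0,0],[0,0,0],[0,0,0],[-6,0,0],[-15,0,0],[-25,0,0],[-30,0,0],[-25,0,0],[-10,0,0],[0,0,0]],"turn":[[0,0,0],[0,0,0],[0,0,0],[0,0,0],[0,0,0],[0,0,0],[0,0,0],[0,0,0],[0,0,0],[0,0,0],[0,0,0]],"hand":[38,38,38,38,38,38,38,38,38,38,38]}'
python3 -m inch '{"slide":[[0,-15,1],[0,-30,3],[0,-40,3],[0,-45,4],[0,-45,4],[0,-40,3],[0,-25,3],[0,-12,1],[0,-5,0],[0,0,0]],"turn":[[0,0,0],[0,0,0],[0,0,0],[0,0,0],[0,0,0],[0,0,0],[0,0,0],[0,0,0],[0,0,0],[0,0,0]],"hand":[50,50,50,50,50,50,50,50,50,50]}'
python3 - <<'E'
from h import *
print(state()["eef_pos"])
stems("8")
grab("scene","8")
E
```

```text
time: 24.8
eef_pos: [0.4767, 0.0665, 0.2009]
tool_rot: [[0.002, -0.0, 1.0], [0.0, 1.0, 0.0], [-1.0, 0.0, 0.002]]
force: [-0.8, 0.4, 0.9]
gripper_width: 0.443
time: 26.05
eef_pos: [0.4977, -0.1901, 0.1995]
tool_rot: [[-0.001, -0.0, 1.0], [0.001, 1.0, 0.0], [-1.0, 0.001, -0.001]]
force: [0.6, -0.6, -0.0]
gripper_width: 0.583
[ 0.49772742 -0.19008046  0.19951208]
wrist [ 0.3288 -0.1551] [0.024 0.024] zmax 0.093 px [ 92. 146.] [181. 104. 114.]
wrist [ 0.4984 -0.1906] [0.023 0.023] zmax 0.093 px [260. 181.] [136. 165. 196.]
wrist [ 0.6202 -0.2047] [0.035 0.035] zmax 0.094 px [376. 193.] [69. 67. 64.]
wrist [ 0.258  -0.2258] [0.025 0.024] zmax 0.093 px [ 39. 211.] [146.5  90.   89. ]
wrist [ 0.3251 -0.3056] [0.021 0.009] zmax 0.092 px [113. 273.] [96. 60. 89.]
wrist [ 0.544  -0.3573] [0.054 0.055] zmax 0.067 px [297. 305.] [60. 48. 42.]
wrist [ 0.4367 -0.3634] [0.02  0.013] zmax 0.091 px [212. 313.] [67. 77. 89.]
```

View pics/wrist8.png

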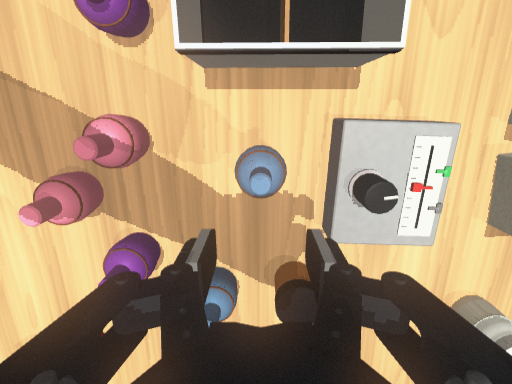

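View pics/scene8.png

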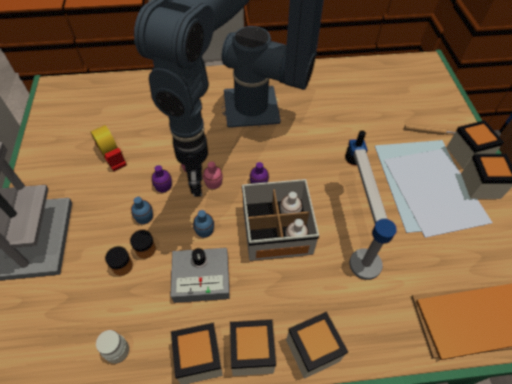

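Two whites stand in cells (scene 291,203 and 297,229). Blue jar (wrist 260,175) is under the jaws; 130 mm down.

```bash
python3 -m inch '{"slide":[[20,0,0.5],[30,-0.5,0],[30,0,0],[25,0,0],[14,0,0],[7,0,0],[4,0,0],[0,0,0],[0,0,0],[0,0,0],[0,0,0],[0,0,0]],"turn":[[0,0,0],[0,0,0],[0,0,0],[0,0,0],[0,0,0],[0,0,0],[0,0,0],[0,0,0],[0,0,0],[0,0,0],[0,0,0],[0,0,0]],"hand":[50,50,50,50,50,50,50,50,18,18,18,18]}'
python3 -m inch '{"slide":[[0,0,0],[-5,0,0],[-10,0,0],[-15,0,0],[-20,0,0],[-25,0,0],[-25,0,0],[-25,0,0],[-15,0,0],[-10,0,0],[0,0,0]],"turn":[[0,0,0],[0,0,0],[0,0,0],[0,0,0],[0,0,0],[0,0,0],[0,0,0],[0,0,0],[0,0,0],[0,0,0],[0,0,0]],"hand":[18,18,18,18,18,18,18,18,18,18,18]}'
```

```text
time: 27.65
eef_pos: [0.4988, -0.1914, 0.0709]
tool_rot: [[0.001, 0.0, 1.0], [-0.001, 1.0, -0.0], [-1.0, -0.001, 0.001]]
force: [-2.5, 0.1, 5.9]
gripper_width: 0.224
time: 29.02
eef_pos: [0.4988, -0.1912, 0.2204]
tool_rot: [[0.001, -0.0, 1.0], [-0.0, 1.0, 0.0], [-1.0, -0.0, 0.001]]
force: [-0.4, 0.4, -2.8]
gripper_width: 0.224
```

```bash
python3 -m inch '{"slide":[[0,12,5],[0,25,10],[0,35,14],[0,35,14],[0,30,12],[0,18,8],[0,9,3],[0,3,1.2],[0,0,0],[0,0,0]],"turn":[[0,0,0],[0,0,0],[0,0,0],[0,0,0],[0,0,0],[0,0,0],[0,0,0],[0,0,0],[0,0,0],[0,0,0]],"hand":[18,18,18,18,18,18,18,18,18,18]}'
python3 - <<'E'
from h import *
p,d,c=grab("wrist","9")
E
```

```text
time: 30.28
eef_pos: [0.5655, -0.0249, 0.2199]
tool_rot: [[0.0, 0.001, 1.0], [-0.0, 1.0, -0.001], [-1.0, -0.0, 0.0]]
force: [-1.0, -0.1, -1.9]
gripper_width: 0.226
```

View pics/wrist9.png

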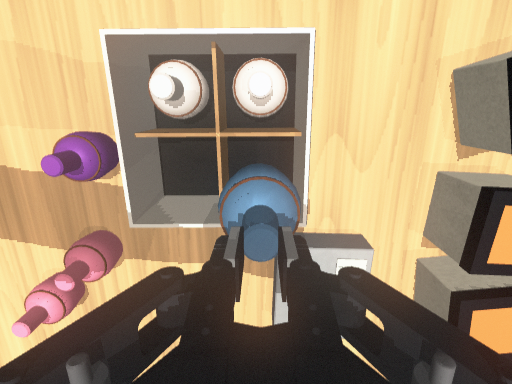

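```bash
python3 -m inch '{"slide":[[10,0.5,0.5],[20,0,0],[25,0,0],[25,0,0],[20,0,0],[12,0,0],[8,0,0],[4,0,0],[3,0,0],[1.5,0,0],[1,0,0],[0,0,0]],"turn":[[0,0,0],[0,0,0],[0,0,0],[0,0,0],[0,0,0],[0,0,0],[0,0,0],[0,0,0],[0,0,0],[0,0,0],[0,0,0],[0,0,0]],"hand":[18,18,18,18,18,18,18,18,18,18,18,18]}'
python3 -m inch '{"slide":[[1,0,0],[0,0,0],[0,0,0]],"turn":[[0,0,0],[0,0,0],[0,0,0]],"hand":[18,18,18]}'
```

```text
time: 31.82
eef_pos: [0.5663, -0.0235, 0.0905]
tool_rot: [[0.0, -0.0, 1.0], [-0.0, 1.0, 0.0], [-1.0, -0.0, 0.0]]
force: [0.6, -0.1, -2.8]
gripper_width: 0.224
time: 32.2
eef_pos: [0.5662, -0.0235, 0.0893]
tool_rot: [[0.0, -0.0, 1.0], [-0.0, 1.0, 0.0], [-1.0, -0.0, 0.0]]
force: [0.7, -0.2, -1.8]
gripper_width: 0.223
```

```bash
python3 -m inch '{"slide":[[1,0,0],[0,0,0],[0,0,0]],"turn":[[0,0,0],[0,0,0],[0,0,0]],"hand":[18,18,18]}'
```

```text
time: 32.58
eef_pos: [0.5663, -0.0235, 0.0886]
tool_rot: [[0.0, -0.0, 1.0], [-0.0, 1.0, 0.0], [-1.0, -0.0, 0.0]]
force: [-0.4, 0.4, -0.3]
gripper_width: 0.225
```

```bash
python3 -m inch '{"slide":[[0.6,0,0],[0,0,0],[0,0,0],[0,0,0],[0,0,0],[0,0,0],[-6,0,0],[-15,0,0],[-25,0,0],[-30,0,0],[-25,0,0],[-10,0,0],[0,0,0]],"turn":[[0,0,0],[0,0,0],[0,0,0],[0,0,0],[0,0,0],[0,0,0],[0,0,0],[0,0,0],[0,0,0],[0,0,0],[0,0,0],[0,0,0],[0,0,0]],"hand":[18,18,38,38,38,38,38,38,38,38,38,38,38]}'
python3 -m inch '{"slide":[[0,-15,-5],[0,-35,-13],[0,-45,-17],[0,-50,-20],[0,-50,-20],[0,-50,-20],[0,-45,-17],[0,-32,-12],[0,-17,-6],[0,-7,-2],[0,0,0]],"turn":[[0,0,0],[0,0,0],[0,0,0],[0,0,0],[0,0,0],[0,0,0],[0,0,0],[0,0,0],[0,0,0],[0,0,0],[0,0,0]],"hand":[50,50,50,50,50,50,50,50,50,50,50]}'
python3 - <<'E'
from h import *
print(state()["eef_pos"])
stems("10")
grab("scene","10")
E
```

```text
time: 34.2
eef_pos: [0.5669, -0.0236, 0.2]
tool_rot: [[0.002, -0.0, 1.0], [-0.0, 1.0, 0.0], [-1.0, -0.0, 0.002]]
force: [-0.0, 0.6, -0.1]
gripper_width: 0.446
time: 35.58
eef_pos: [0.4342, -0.369, 0.1983]
tool_rot: [[-0.0, -0.0, 1.0], [0.001, 1.0, 0.0], [-1.0, 0.001, -0.0]]
force: [0.1, -0.2, 0.6]
gripper_width: 0.59
[ 0.43424111 -0.36898598  0.19833033]
wrist [ 0.6206 -0.2124] [0.036 0.023] zmax 0.095 px [467.  11.] [19. 18. 19.]
wrist [ 0.2579 -0.2264] [0.025 0.023] zmax 0.094 px [62. 25.] [171.  99. 109.]
wrist [ 0.3257 -0.3143] [0.024 0.024] zmax 0.093 px [149. 126.] [109.  64. 111.]
wrist [ 0.5473 -0.3606] [0.061 0.061] zmax 0.067 px [364. 169.] [83. 66. 59.]
wrist [ 0.4342 -0.3699] [0.024 0.024] zmax 0.093 px [260. 181.] [136. 169. 201.]
wrist [ 0.5923 -0.4226] [0.061 0.061] zmax 0.067 px [398. 222.] [77. 59. 51.]
wrist [ 0.2356 -0.4607] [0.031 0.051] zmax 0.071 px [ 89. 253.] [247.  80.  66.]
```

View pics/wrist10.png

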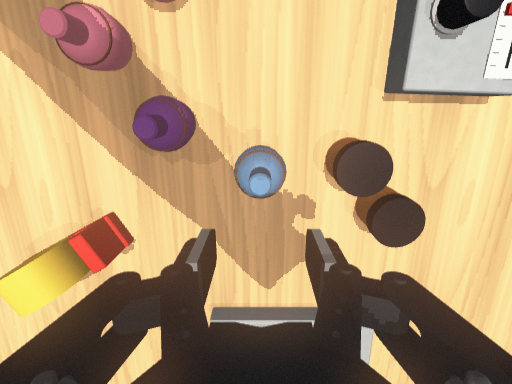

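View pics/scene10.png

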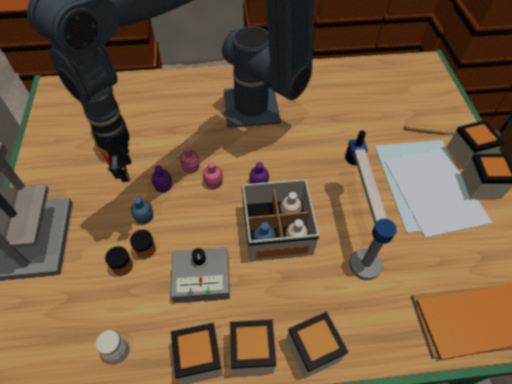

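Three jars are in; the last blue jar (wrist 260,175) is below the jaws.

```bash
python3 -m inch '{"slide":[[20,0,0],[30,-0.5,0],[30,0,0],[25,0,0],[14,0,0],[7,0,0],[3,0,0],[0,0,0],[0,0,0],[0,0,0],[0,0,0],[0,0,0]],"turn":[[0,0,0],[0,0,0],[0,0,0],[0,0,0],[0,0,0],[0,0,0],[0,0,0],[0,0,0],[0,0,0],[0,0,0],[0,0,0],[0,0,0]],"hand":[50,50,50,50,50,50,50,50,18,18,18,18]}'
python3 -m inch '{"slide":[[0,0,0],[-5,0,0],[-10,0,0],[-15,0,0],[-20,0,0],[-25,0,0],[-25,0,0],[-25,0,0],[-15,0,0],[-10,0,0],[0,0,0]],"turn":[[0,0,0],[0,0,0],[0,0,0],[0,0,0],[0,0,0],[0,0,0],[0,0,0],[0,0,0],[0,0,0],[0,0,0],[0,0,0]],"hand":[18,18,18,18,18,18,18,18,18,18,18]}'
```

```text
time: 37.17
eef_pos: [0.4343, -0.3706, 0.0709]
tool_rot: [[0.001, 0.0, 1.0], [-0.002, 1.0, -0.0], [-1.0, -0.002, 0.001]]
force: [-1.7, 0.3, 5.2]
gripper_width: 0.225
time: 38.55
eef_pos: [0.4345, -0.3703, 0.2203]
tool_rot: [[0.001, -0.0, 1.0], [-0.001, 1.0, 0.0], [-1.0, -0.001, 0.001]]
force: [-1.2, -0.4, -2.2]
gripper_width: 0.221
```

```bash
python3 -m inch '{"slide":[[0,15,1],[0,30,4],[0,40,5],[0,45,6],[0,45,6],[0,45,6],[0,45,6],[0,40,4],[0,25,2.5],[0,12,1],[0,4,0],[0,0,0],[0,0,0]],"turn":[[0,0,0],[0,0,0],[0,0,0],[0,0,0],[0,0,0],[0,0,0],[0,0,0],[0,0,0],[0,0,0],[0,0,0],[0,0,0],[0,0,0],[0,0,0]],"hand":[18,18,18,18,18,18,18,18,18,18,18,18,18]}'
python3 - <<'E'
from h import *
p,d,c=grab("wrist","11")
E
```

```text
time: 40.17
eef_pos: [0.4756, -0.0249, 0.2196]
tool_rot: [[-0.0, 0.001, 1.0], [-0.0, 1.0, -0.001], [-1.0, -0.0, -0.0]]
force: [-0.1, -0.7, -1.5]
gripper_width: 0.223
```

View pics/wrist11.png

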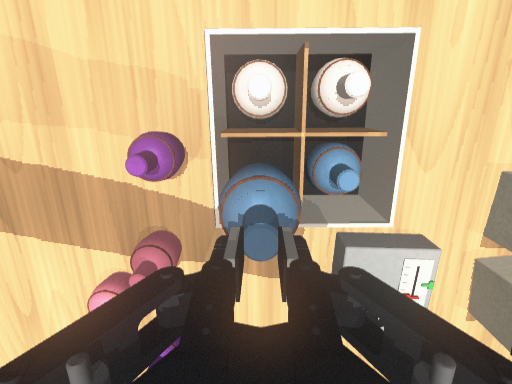

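```bash
python3 -m inch '{"slide":[[10,0.5,0.5],[20,0,0],[25,0,0],[25,0,0],[20,0,0],[12,0,0],[8,0,0],[4,0,0],[3,0,0],[1.5,0,0],[1,0,0],[0,0,0]],"turn":[[0,0,0],[0,0,0],[0,0,0],[0,0,0],[0,0,0],[0,0,0],[0,0,0],[0,0,0],[0,0,0],[0,0,0],[0,0,0],[0,0,0]],"hand":[18,18,18,18,18,18,18,18,18,18,18,18]}'
python3 -m inch '{"slide":[[1,0,0],[0.7,0,0],[0,0,0],[0,0,0]],"turn":[[0,0,0],[0,0,0],[0,0,0],[0,0,0]],"hand":[18,18,18,18]}'
```

```text
time: 41.72
eef_pos: [0.4763, -0.0235, 0.0904]
tool_rot: [[0.0, -0.0, 1.0], [-0.0, 1.0, 0.0], [-1.0, -0.0, 0.0]]
force: [0.4, -0.0, -2.3]
gripper_width: 0.227
time: 42.22
eef_pos: [0.4762, -0.0235, 0.0885]
tool_rot: [[-0.0, 0.0, 1.0], [-0.0, 1.0, -0.0], [-1.0, -0.0, -0.0]]
force: [0.2, -0.4, -2.4]
gripper_width: 0.226
```

```bash
python3 -m inch '{"slide":[[0.7,0,0],[0,0,0],[0,0,0]],"turn":[[0,0,0],[0,0,0],[0,0,0]],"hand":[18,18,18]}'
python3 -m inch '{"slide":[[0.6,0,0],[0,0,0],[0,0,0]],"turn":[[0,0,0],[0,0,0],[0,0,0]],"hand":[18,18,18]}'
```

```text
time: 42.6
eef_pos: [0.4763, -0.0235, 0.0879]
tool_rot: [[0.0, 0.0, 1.0], [-0.0, 1.0, -0.0], [-1.0, -0.0, 0.0]]
force: [-0.0, 0.3, -1.2]
gripper_width: 0.222
time: 42.98
eef_pos: [0.4763, -0.0235, 0.0874]
tool_rot: [[0.0, -0.0, 1.0], [-0.0, 1.0, 0.0], [-1.0, -0.0, 0.0]]
force: [-0.4, 0.6, 0.1]
gripper_width: 0.225
```

```bash
python3 -m inch '{"slide":[[0,0,0],[0,0,0],[0,0,0],[0,0,0],[-6,0,0],[-15,0,0],[-25,0,0],[-30,0,0],[-25,0,0],[-10,0,0],[0,0,0]],"turn":[[0,0,0],[0,0,0],[0,0,0],[0,0,0],[0,0,0],[0,0,0],[0,0,0],[0,0,0],[0,0,0],[0,0,0],[0,0,0]],"hand":[38,38,38,38,38,38,38,38,38,38,38]}'
python3 -m inch '{"slide":[[0,-15,12],[0,-30,24],[0,-40,32],[0,-40,32],[0,-30,24],[0,-16,13],[0,-8,5],[0,-2,2],[0,0,0]],"turn":[[0,0,0],[0,0,0],[0,0,0],[0,0,0],[0,0,0],[0,0,0],[0,0,0],[0,0,0],[0,0,0]],"hand":[62,62,62,62,62,62,62,62,62]}'
cat > k.py <<'E'
from h import *
def knob(tag,ns=("wrist","scene","side"),yaw=np.radians(-1.8)):
    yh=np.array([-np.sin(yaw),np.cos(yaw)])
    for n in ns:
        p,d,c=grab(n,tag)
        hsv=cv2.cvtColor(p,cv2.COLOR_RGB2HSV);W=cloud(p,d,c)
        b=(W[...,0]>.64)&(W[...,0]<.73)&(W[...,1]>-.28)&(W[...,1]<-.13)&(W[...,2]>.04)&(W[...,2]<.07)
        out=[]
        for nm,mm,z in (("red",((hsv[...,0]<8)|(hsv[...,0]>172))&(hsv[...,1]>110),.056),("green",(hsv[...,0]>45)&(hsv[...,0]<85)&(hsv[...,1]>90),.0515)):
            v,u=np.nonzero(mm&b)
            if len(u)==0: print(n,nm,"none");out.append(np.nan);continue
            q=W[mm&b];s=q[:,:2]@yh
            e=(s.min()+s.max())/2
            print(n,nm,len(u),(u.mean().round(1),v.mean().round(1)),q.mean(0).round(4),"along y mean %.4f mid %.4f span %.4f"%(s.mean(),e,np.ptp(s)),"xmax %.4f"%q[:,0].max())
            out.append(s.mean())
        print(n," need mm",round((out[1]-out[0])*1000,1),"rad",round((out[1]-out[0])/.014,3))
        t=(W[...,2]>.045)&(W[...,2]<.054)&(W[...,0]>.56)&(W[...,0]<.74)&(W[...,1]>-.3)&(W[...,1]<-.11)
        print("  box",cv2.minAreaRect(W[t][:,:2].astype(np.float32)))
E
python3 - <<'E'
from k import *
print(state()["eef_pos"])
knob("12");stems("12b")
p=cv2.imread("pics/wrist12.png")[100:280,240:420];cv2.imwrite("pics/crop12.png",cv2.resize(p,None,fx=4,fy=4,interpolation=cv2.INTER_CUBIC)[:600])
E
```

```text
time: 44.35
eef_pos: [0.4769, -0.0237, 0.1993]
tool_rot: [[0.002, 0.0, 1.0], [-0.0, 1.0, -0.0], [-1.0, -0.0, 0.002]]
force: [-1.0, -0.2, -0.6]
gripper_width: 0.443
time: 45.48
eef_pos: [0.6199, -0.2041, 0.198]
tool_rot: [[-0.001, -0.0, 1.0], [0.0, 1.0, 0.0], [-1.0, 0.0, -0.001]]
force: [-0.4, 0.6, -0.2]
gripper_width: 0.724
[ 0.61990504 -0.20410481  0.1980209 ]
wrist red 108 (np.float64(313.6), np.float64(175.5)) [ 0.6806 -0.2047  0.0549] along y mean -0.1832 mid -0.1827 span 0.0094 xmax 0.6947
wrist green 86 (np.float64(338.8), np.float64(159.3)) [ 0.7081 -0.1868  0.0524] along y mean -0.1645 mid -0.1646 span 0.0103 xmax 0.7137
wrist  need mm 18.8 rad 1.34
  box ((0.6516996026039124, -0.20560342073440552), (0.14919443428516388, 0.12949229776859283), 88.30892944335938)
scene red 15 (np.float64(200.0), np.float64(280.2)) [ 0.6792 -0.2062  0.0559] along y mean -0.1848 mid -0.1847 span 0.0056 xmax 0.6892
scene green 9 (np.float64(207.7), np.float64(290.9)) [ 0.709  -0.188   0.0529] along y mean -0.1656 mid -0.1658 span 0.0079 xmax 0.7116
scene  need mm 19.1 rad 1.366
  box ((0.6503579020500183, -0.20654261112213135), (0.15024486184120178, 0.13238374888896942), 88.32893371582031)
side red 22 (np.float64(352.1), np.float64(235.0)) [ 0.6776 -0.207   0.0549] along y mean -0.1856 mid -0.1856 span 0.0097 xmax 0.6912
side green 9 (np.float64(355.1), np.float64(228.9)) [ 0.7054 -0.1877  0.0524] along y mean -0.1654 mid -0.1655 span 0.0076 xmax 0.7101
side  need mm 20.2 rad 1.441
  box ((0.6489647626876831, -0.2079891562461853), (0.15159308910369873, 0.1330336481332779), 88.188720703125)
wrist [ 0.6212 -0.2046] [0.035 0.035] zmax 0.095 px [261. 181.] [72. 69. 65.]
wrist [ 0.3294 -0.3131] [0.019 0.023] zmax 0.092 px [ 11. 270.] [78.  50.5 74. ]
wrist [ 0.5559 -0.3604] [0.044 0.061] zmax 0.067 px [209. 298.] [47. 41. 37.]
wrist [ 0.5974 -0.3974] [0.039 0.012] zmax 0.066 px [243. 321.] [50. 40. 32.]
```

View pics/wrist12.png

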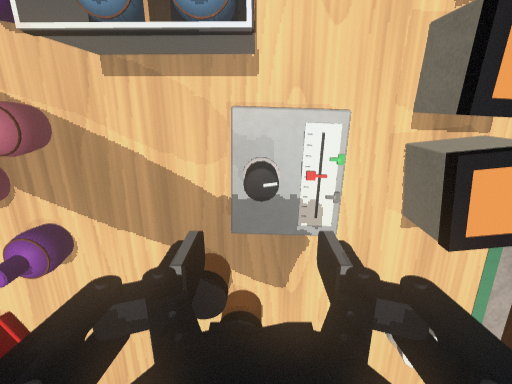

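View pics/crop12.png

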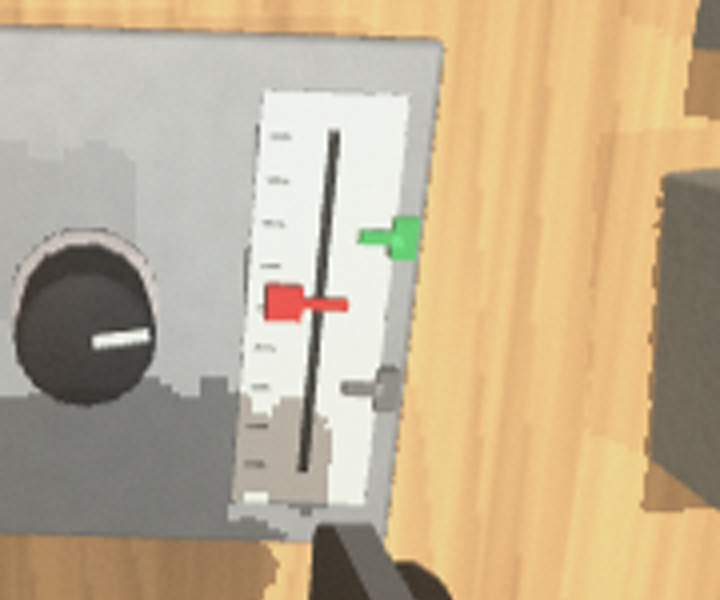

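View pics/scene12.png

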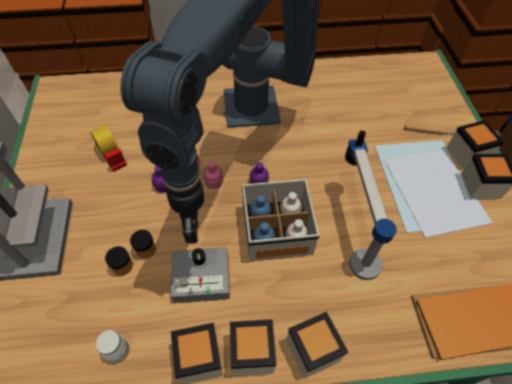

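```bash
python3 -m inch '{"slide":[[20,-0.5,1.3],[30,0,0],[30,0,0],[25,0,0],[14,0,0],[7,0,0],[3,0,0],[0,0,0],[0,0,0],[0,0,0],[0,0,0],[0,0,0]],"turn":[[0,0,0],[0,0,0],[0,0,0],[0,0,0],[0,0,0],[0,0,0],[0,0,0],[0,0,0],[0,0,0],[0,0,0],[0,0,0],[0,0,0]],"hand":[50,50,50,50,50,50,50,50,30,30,30,30]}'
python3 -m inch '{"slide":[[0,0,0],[0,0,0],[0,0,0],[0,0,0],[0,0,0],[0,0,0],[0,0,0],[0,0,0],[0,0,0],[0,0,0],[0,0,0],[0,0,0],[0,0,0],[0,0,0],[0,0,0],[0,0,0]],"turn":[[-0.1,0,0],[-0.1,0,0],[-0.1,0,0],[-0.1,0,0],[-0.1,0,0],[-0.1,0,0],[-0.1,0,0],[-0.1,0,0],[-0.1,0,0],[-0.1,0,0],[-0.1,0,0],[-0.1,0,0],[-0.1,0,0],[-0.04,0,0],[0,0,0],[0,0,0]],"hand":[30,30,30,30,30,30,30,30,30,30,30,30,30,30,30,30]}'
python3 - <<'E'
from k import *
knob("13")
E
```

```text
time: 47.18
eef_pos: [0.6203, -0.2054, 0.071]
tool_rot: [[-0.002, 0.0, 1.0], [-0.001, 1.0, -0.0], [-1.0, -0.001, -0.002]]
force: [-4.9, 0.2, 5.9]
gripper_width: 0.369
time: 49.18
eef_pos: [0.6199, -0.2057, 0.071]
tool_rot: [[-0.003, -0.973, 0.229], [-0.001, 0.229, 0.973], [-1.0, 0.002, -0.002]]
force: [-5.7, -0.5, 5.9]
gripper_width: 0.373
wrist red none
wrist green none
wrist  need mm nan rad nan
  box ((0.6506996154785156, -0.2060336470603943), (0.14964109659194946, 0.12973155081272125), 88.1854248046875)
scene red 14 (np.float64(207.3), np.float64(279.0)) [ 0.6781 -0.1873  0.0564] along y mean -0.1659 mid -0.1653 span 0.0079 xmax 0.6844
scene green 9 (np.float64(207.7), np.float64(290.9)) [ 0.7093 -0.188   0.0537] along y mean -0.1656 mid -0.1660 span 0.0078 xmax 0.7121
scene  need mm 0.3 rad 0.02
  box ((0.6502465605735779, -0.2064313292503357), (0.1501965969800949, 0.13172391057014465), 88.17730712890625)
side red 16 (np.float64(347.7), np.float64(231.2)) [ 0.6787 -0.1878  0.0546] along y mean -0.1663 mid -0.1648 span 0.0127 xmax 0.6886
side green 9 (np.float64(355.1), np.float64(228.9)) [ 0.7048 -0.1882  0.0529] along y mean -0.1660 mid -0.1656 span 0.0096 xmax 0.7101
side  need mm 0.4 rad 0.027
  box ((0.6478288173675537, -0.20730742812156677), (0.1523895561695099, 0.13062068819999695), 89.15713500976562)
```

View pics/wrist13.png

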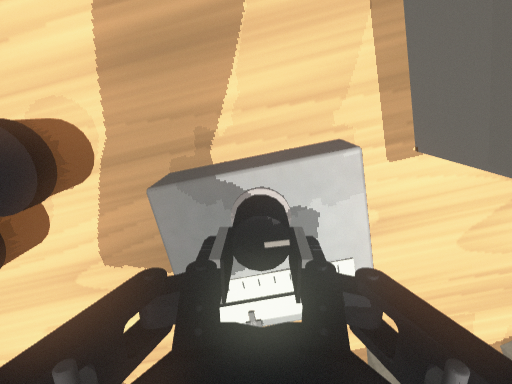

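View pics/scene13.png

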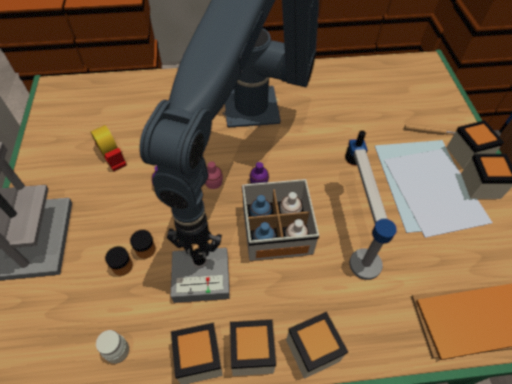

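```bash
python3 -m inch '{"slide":[[0,0,0],[0,0,0],[0,0,0],[0,0,0],[-6,0,0],[-15,0,0],[-25,0,0],[-30,0,0],[-25,0,0],[-20,0,0],[-9,0,0],[0,0,0]],"turn":[[0,0,0],[0,0,0],[0,0,0],[0,0,0],[0,0,0],[0,0,0],[0,0,0],[0,0,0],[0,0,0],[0,0,0],[0,0,0],[0,0,0]],"hand":[50,50,50,50,50,50,50,50,50,50,50,50]}'
python3 -m inch '{"slide":[[0,0,0],[0,0,0],[0,0,0],[0,0,0],[0,0,0],[0,0,0],[0,0,0],[0,0,0],[0,0,0],[0,0,0]],"turn":[[0.15,0,0],[0.15,0,0],[0.15,0,0],[0.15,0,0],[0.15,0,0],[0.15,0,0],[0.15,0,0],[0.15,0,0],[0.14,0,0],[0,0,0]],"hand":[50,50,50,50,50,50,50,50,50,50]}'
python3 - <<'E'
from k import *
print(state()["q"].round(2))
knob("14")
p=cv2.imread("pics/wrist14.png")[100:280,240:420];cv2.imwrite("pics/crop14.png",cv2.resize(p,None,fx=4,fy=4,interpolation=cv2.INTER_CUBIC)[:600])
E
```

```text
time: 50.82
eef_pos: [0.6221, -0.2053, 0.2006]
tool_rot: [[0.002, -0.973, 0.229], [-0.001, 0.229, 0.973], [-1.0, -0.002, -0.0]]
force: [0.7, 0.0, -1.1]
gripper_width: 0.591
time: 52.08
eef_pos: [0.6209, -0.2047, 0.1978]
tool_rot: [[-0.002, -0.002, 1.0], [0.001, 1.0, 0.002], [-1.0, 0.001, -0.002]]
force: [-0.9, -0.7, -0.4]
gripper_width: 0.585
[-0.42  0.4   0.48  1.65  0.    1.15]
wrist red 117 (np.float64(314.3), np.float64(158.9)) [ 0.681  -0.1863  0.0549] along y mean -0.1648 mid -0.1654 span 0.0102 xmax 0.6951
wrist green 89 (np.float64(338.5), np.float64(158.9)) [ 0.7084 -0.1867  0.0524] along y mean -0.1644 mid -0.1644 span 0.0114 xmax 0.7139
wrist  need mm 0.4 rad 0.03
  box ((0.6515740156173706, -0.20578104257583618), (0.14961457252502441, 0.1299285590648651), 88.32299041748047)
scene red 15 (np.float64(207.3), np.float64(279.2)) [ 0.6784 -0.1874  0.0557] along y mean -0.1660 mid -0.1655 span 0.0079 xmax 0.6849
scene green 9 (np.float64(207.7), np.float64(290.9)) [ 0.7094 -0.1879  0.0539] along y mean -0.1656 mid -0.1659 span 0.0077 xmax 0.7130
scene  need mm 0.4 rad 0.03
  box ((0.6499845385551453, -0.2065359652042389), (0.15029969811439514, 0.13183432817459106), 88.5080795288086)
side red 17 (np.float64(347.4), np.float64(231.4)) [ 0.6774 -0.1879  0.0546] along y mean -0.1665 mid -0.1656 span 0.0087 xmax 0.6907
side green 9 (np.float64(355.1), np.float64(228.9)) [ 0.7049 -0.1882  0.0529] along y mean -0.1659 mid -0.1651 span 0.0106 xmax 0.7105
side  need mm 0.6 rad 0.04
  box ((0.6479145288467407, -0.2077987790107727), (0.15132267773151398, 0.1318676471710205), 88.26580047607422)
```

View pics/crop14.png

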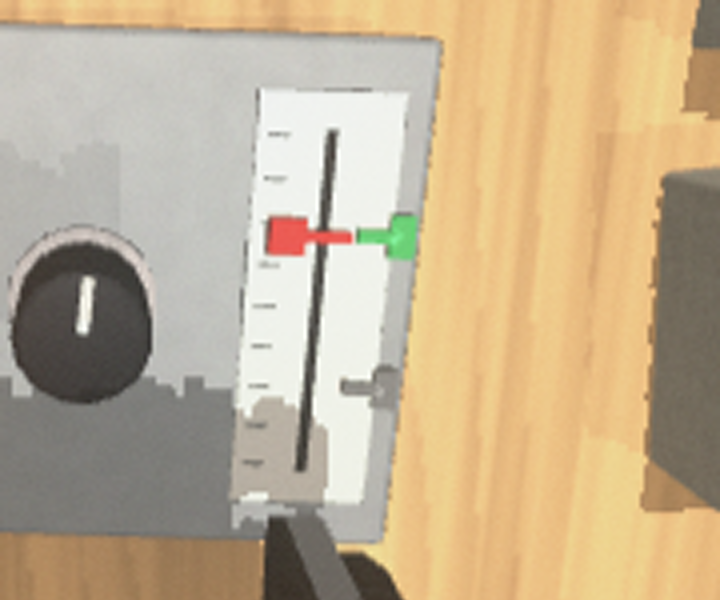

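Pointer and green mark in line (crop rows 237/236; 0.4 mm residual, within noise). Now to the handle.

```bash
python3 -m inch '{"slide":[[-20,0,0],[-30,10,-5],[-30,25,-10],[-20,40,-20],[0,50,-25],[0,50,-25],[0,50,-25],[0,50,-25],[0,50,-25],[0,50,-25],[0,40,-20],[0,30,-13],[0,16,-7],[0,6,-3],[0,2,0],[0,0,0]],"turn":[[0,0,0],[0,0,0],[0,0,0],[0,0,0],[0,0,0],[0,0,0],[0,0,0],[0,0,0],[0,0,0],[0,0,0],[0,0,0],[0,0,0],[0,0,0],[0,0,0],[0,0,0],[0,0,0]],"hand":[60,60,60,60,60,60,60,60,60,60,60,60,60,60,60,60]}'
python3 - <<'E'
from k import *
print(state()["eef_pos"])
p,d,c=grab("wrist","15");W=cloud(p,d,c)
m=(W[...,2]>.235)&(W[...,2]<.258)&(abs(W[...,1]-.26)<.03)&(abs(W[...,0]-.39)<.03)
q=W[m];print(len(q),q.min(0),q.max(0))
p,d,c=grab("scene","15");W=cloud(p,d,c)
m=(W[...,2]>.109)&(W[...,2]<.119)&(abs(W[...,0]-.52)<.12)&(abs(W[...,1]-.02)<.12);print(cv2.minAreaRect(W[m][:,:2].astype(np.float32)))
cv2.imwrite("pics/crop15.png",cv2.resize(cv2.imread("pics/scene15.png")[160:280,220:420],None,fx=4,fy=4,interpolation=cv2.INTER_CUBIC))
E
```

```text
time: 54.22
eef_pos: [0.394, 0.2633, 0.2991]
tool_rot: [[0.0, 0.001, 1.0], [-0.0, 1.0, -0.001], [-1.0, -0.0, 0.0]]
force: [-0.5, 0.2, 0.4]
gripper_width: 0.705
[0.39404903 0.26328336 0.29909881]
566 [0.38122711 0.24718357 0.23510356] [0.40072646 0.26644399 0.25401834]
((0.5206474661827087, 0.020011097192764282), (0.18862265348434448, 0.18605726957321167), 0.21877266466617584)
```

View pics/wrist15.png

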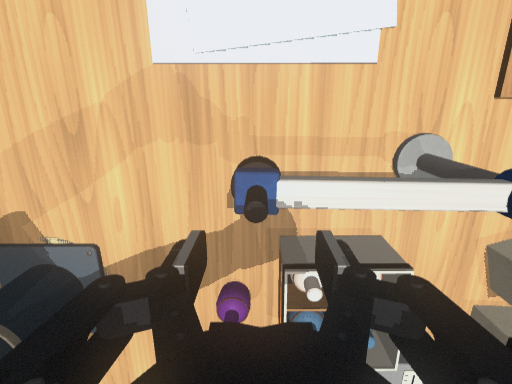

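View pics/crop15.png

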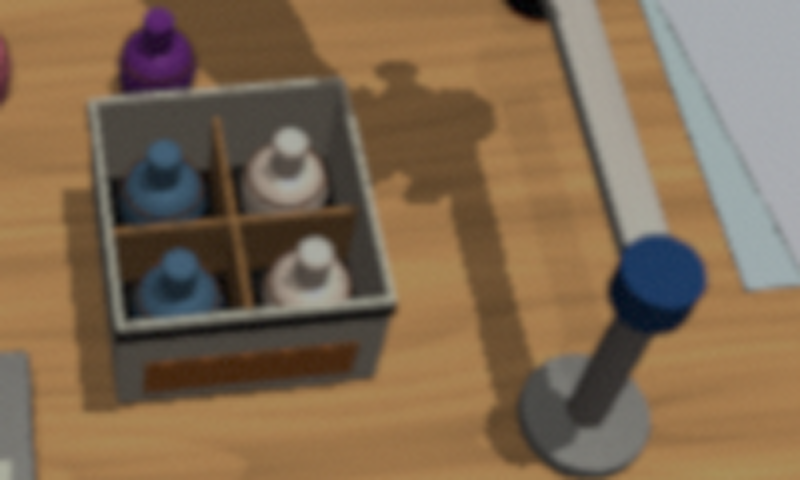

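Four jars upright, one per cell. Pin at (0.391,0.2568): x −3, y −6.5, down 78.

```bash
python3 -m inch '{"slide":[[0,-3,-1.5],[0,-3.5,-1.5],[20,0,0],[25,0,0],[20,0,0],[9,0,0],[4,0,0],[0,0,0],[0,0,0],[0,0,0],[0,0,0],[0,0,0],[0,0,0],[0,0,0]],"turn":[[0,0,0],[0,0,0],[0,0,0],[0,0,0],[0,0,0],[0,0,0],[0,0,0],[0,0,0],[0,0,0],[0,0,0],[0,0,0],[0,0,0],[0,0,0],[0,0,0]],"hand":[60,60,60,60,60,60,60,60,60,15,15,15,15,15]}'
python3 - <<'E'
from h import *
from scipy.optimize import fsolve
a=np.array([.5318,.0153]);b=np.array([.391,.2568])
h=fsolve(lambda v:[np.linalg.norm(v-a)-.269,np.linalg.norm(v-b)-.269],[.66,.25]);print("hinge",h)
t=np.array([.5210,.0205]);print("R target",np.linalg.norm(t-h))
p0=np.arctan2(*(b-h)[::-1])%(2*np.pi);p1=np.arctan2(*(t-h)[::-1])%(2*np.pi);print(p0,p1)
th=np.linspace(p0,p1,15);P=.269*np.stack([np.sin(th),np.cos(th)],1)*1000
print(np.diff(P,axis=0).round(1).tolist(), h+.269*np.array([np.cos(p1),np.sin(p1)]))
E
```

```text
time: 56.08
eef_pos: [0.39, 0.2577, 0.2218]
tool_rot: [[-0.001, -0.0, 1.0], [0.001, 1.0, 0.0], [-1.0, 0.001, -0.001]]
force: [-4.2, -1.0, 5.1]
gripper_width: 0.198
hinge [0.65995374 0.25181135]
R target 0.26983899402108746
3.1230464283239376 4.171439018656538
[[-20.1, 0.4], [-20.1, 1.9], [-19.9, 3.4], [-19.5, 4.9], [-19.1, 6.3], [-18.6, 7.7], [-18.0, 9.1], [-17.2, 10.4], [-16.4, 11.7], [-15.5, 12.9], [-14.5, 14.0], [-13.4, 15.0], [-12.2, 16.0], [-11.0, 16.9]] [0.52143204 0.0212192 ]
```

```bash
python3 -m inch '{"slide":[[0,-20.1,0.4],[0,-20.1,1.9],[0,-19.9,3.4],[0,-19.5,4.9],[0,-19.1,6.3],[0,-18.6,7.7],[0,-18,9.1],[0,0,0]],"turn":[[0,0,0],[0,0,0],[0,0,0],[0,0,0],[0,0,0],[0,0,0],[0,0,0],[0,0,0]],"hand":[15,15,15,15,15,15,15,15]}'
python3 -m inch '{"slide":[[0,-17.2,10.4],[0,-16.4,11.7],[0,-15.5,12.9],[0,-14.5,14],[0,-13.4,15],[0,-12.2,16],[0,-11,16.9],[0,0,0],[0,0,0]],"turn":[[0,0,0],[0,0,0],[0,0,0],[0,0,0],[0,0,0],[0,0,0],[0,0,0],[0,0,0],[0,0,0]],"hand":[15,15,15,15,15,15,15,15,15]}'
cat > hd.py <<'E'
from h import *
def head(tag):
    print(state()["eef_pos"])
    for n in ("wrist","scene","side"):
        p,d,c=grab(n,tag);W=cloud(p,d,c)
        m=(W[...,2]>.213)&(W[...,2]<.258)&(abs(W[...,1]-.02)<.018)&(abs(W[...,0]-.521)<.018)
        q=W[m];
        if len(q)>5: print(n,"pin",len(q),q.min(0).round(4),q.max(0).round(4),((q.min(0)+q.max(0))/2).round(4))
        m=(W[...,2]>.195)&(W[...,2]<.212)&(p.min(-1)>60)&(W[...,0]>.53)&(W[...,0]<.66)&(W[...,1]>.04)&(W[...,1]<.24)&(np.ptp(p,axis=-1)<40)
        q=W[m][:,:2]
        if len(q)>50:
            mu=q.mean(0);v=np.linalg.svd(q-mu,full_matrices=False)[2][0];v*=-np.sign(v[1])
            print(n,"beam",len(q),v.round(4),"line at y=.0205: x=",(mu[0]+v[0]/v[1]*(.0205-mu[1])).round(4), "angle",np.degrees(np.arctan2(v[1],v[0])).round(2))
        m=(W[...,2]>.109)&(W[...,2]<.119)&(abs(W[...,0]-.52)<.12)&(abs(W[...,1]-.02)<.12);print(n,"rim",cv2.minAreaRect(W[m][:,:2].astype(np.float32)))
E
python3 -c "
from hd import *
head('16')"
```

```text
time: 57.08
eef_pos: [0.4223, 0.1199, 0.2218]
tool_rot: [[-0.004, -0.0, 1.0], [-0.003, 1.0, 0.0], [-1.0, -0.003, -0.004]]
force: [-8.5, -1.8, 8.1]
gripper_width: 0.201
time: 58.2
eef_pos: [0.5176, 0.0135, 0.2216]
tool_rot: [[-0.008, 0.003, 1.0], [-0.018, 1.0, -0.003], [-1.0, -0.018, -0.008]]
force: [-11.2, -16.2, 6.6]
gripper_width: 0.198
[0.51760481 0.01345984 0.22161746]
wrist pin 2224 [0.5039 0.0029 0.213 ] [0.5389 0.0325 0.2579] [0.5214 0.0177 0.2355]
wrist beam 10024 [-0.531  -0.8474] line at y=.0205: x= 0.5168 angle -122.07
wrist rim ((0.5212759971618652, 0.02128121256828308), (0.1850355565547943, 0.1859847903251648), 0.1923694759607315)
scene pin 61 [0.5043 0.0032 0.2133] [0.5388 0.0313 0.2573] [0.5215 0.0173 0.2353]
scene beam 1002 [-0.523  -0.8523] line at y=.0205: x= 0.5214 angle -121.53
scene rim ((0.5205609202384949, 0.020018674433231354), (0.18864627182483673, 0.18714866042137146), 0.9399940967559814)
side pin 123 [0.5049 0.0025 0.2132] [0.5385 0.0251 0.2577] [0.5217 0.0138 0.2354]
side rim ((0.5182217359542847, 0.01875171810388565), (0.19171753525733948, 0.1877368986606598), 89.6749038696289)
```

View pics/wrist16.png

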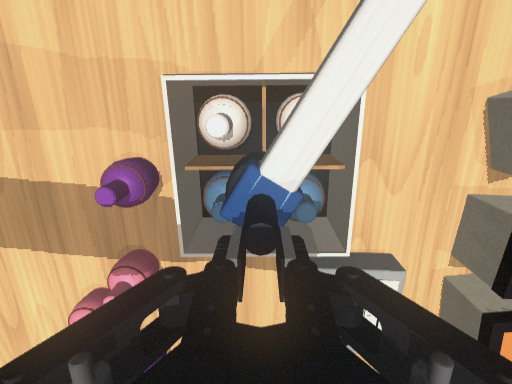

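```bash
python3 -m inch '{"slide":[[0,0,0],[0,0,0],[0,0,0],[0,0,0]],"turn":[[0,0,0],[0,0,0],[0,0,0],[0,0,0]],"hand":[60,60,60,60]}'
python3 -c "
from hd import *
head('17')"
```

```text
time: 58.85
eef_pos: [0.5212, 0.0223, 0.221]
tool_rot: [[0.0, -0.001, 1.0], [0.0, 1.0, 0.001], [-1.0, 0.0, 0.0]]
force: [0.6, -0.6, -0.9]
gripper_width: 0.704
[0.5212469  0.02231387 0.22098636]
wrist pin 1797 [0.509  0.0127 0.213 ] [0.5291 0.0327 0.254 ] [0.5191 0.0227 0.2335]
wrist beam 10714 [-0.5297 -0.8482] line at y=.0205: x= 0.517 angle -121.98
wrist rim ((0.5214411616325378, 0.021167434751987457), (0.18455325067043304, 0.1859699934720993), 0.19109570980072021)
scene pin 38 [0.5122 0.0116 0.2131] [0.5269 0.0178 0.2554] [0.5195 0.0147 0.2342]
scene beam 1019 [-0.5232 -0.8522] line at y=.0205: x= 0.5217 angle -121.54
scene rim ((0.5203404426574707, 0.02047024667263031), (0.18920932710170746, 0.18690605461597443), 0.17527613043785095)
side pin 120 [0.5059 0.0089 0.2132] [0.5255 0.0287 0.2543] [0.5157 0.0188 0.2338]
side beam 193 [-0.4721 -0.8815] line at y=.0205: x= 0.5296 angle -118.17
side rim ((0.5185014009475708, 0.019178688526153564), (0.1875087320804596, 0.1892385333776474), 0.7925540804862976)
```

View pics/wrist17.png

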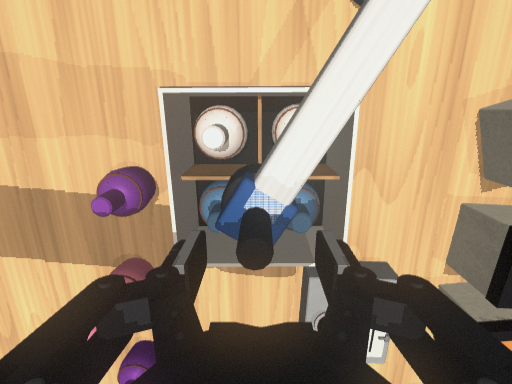

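Pin sits ~2.5 mm short along the arc (wrist: pin (0.5191,0.0227), carton (0.5214,0.0212)). I'll nudge it with half-closed fingers.

```bash
python3 -m inch '{"slide":[[0,0,0],[0,0,0],[0,0,0],[0,0,1.5],[0,0,1.5],[0,0,1],[0,0,0]],"turn":[[0,0,0],[0,0,0],[0,0,0],[0,0,0],[0,0,0],[0,0,0],[0,0,0]],"hand":[26,26,26,26,26,26,26]}'
python3 -m inch '{"slide":[[0,0,-2],[0,0,0],[0,0,0],[0,0,0],[0,0,0]],"turn":[[0,0,0],[0,0,0],[0,0,0],[0,0,0],[0,0,0]],"hand":[26,60,60,60,60]}'
python3 -c "
from hd import *
head('18')"
```

```text
time: 59.88
eef_pos: [0.5253, 0.022, 0.2211]
tool_rot: [[0.0, 0.0, 1.0], [0.0, 1.0, -0.0], [-1.0, 0.0, 0.0]]
force: [-0.6, -0.3, -0.5]
gripper_width: 0.304
time: 60.5
eef_pos: [0.5231, 0.022, 0.2212]
tool_rot: [[0.0, -0.0, 1.0], [0.0, 1.0, 0.0], [-1.0, 0.0, 0.0]]
force: [-0.4, 0.2, 0.2]
gripper_width: 0.704
[0.52313641 0.02199637 0.22122436]
wrist pin 1803 [0.5133 0.0097 0.2131] [0.5334 0.0299 0.2539] [0.5233 0.0198 0.2335]
wrist beam 10867 [-0.5225 -0.8527] line at y=.0205: x= 0.5214 angle -121.5
wrist rim ((0.521416962146759, 0.021337643265724182), (0.18468055129051208, 0.18582886457443237), 0.39800339937210083)
scene pin 50 [0.5159 0.0092 0.2132] [0.5324 0.0175 0.256 ] [0.5241 0.0134 0.2346]
scene beam 1022 [-0.5131 -0.8583] line at y=.0205: x= 0.5261 angle -120.87
scene rim ((0.5205411314964294, 0.020556151866912842), (0.1892232894897461, 0.18707877397537231), 0.3256194293498993)
side pin 116 [0.5094 0.0054 0.2132] [0.5307 0.0282 0.2544] [0.5201 0.0168 0.2338]
side beam 191 [-0.4729 -0.8811] line at y=.0205: x= 0.531 angle -118.22
side rim ((0.5178425312042236, 0.01838637888431549), (0.19037197530269623, 0.18693673610687256), 89.77680969238281)
```

Overshot by about 1.9 mm in x; nudge back.

```bash
python3 -m inch '{"slide":[[0,0,0],[0,0,0],[0,0,0],[0,0,-1.5],[0,0,-1.5],[0,0,-0.6],[0,0,0]],"turn":[[0,0,0],[0,0,0],[0,0,0],[0,0,0],[0,0,0],[0,0,0],[0,0,0]],"hand":[26,26,26,26,26,26,26]}'
python3 -m inch '{"slide":[[0,0,1.8],[0,0,0],[0,0,0],[0,0,0],[0,0,0]],"turn":[[0,0,0],[0,0,0],[0,0,0],[0,0,0],[0,0,0]],"hand":[26,60,60,60,60]}'
python3 -c "
from hd import *
head('19')"
```

```text
time: 61.52
eef_pos: [0.5194, 0.022, 0.2213]
tool_rot: [[0.0, 0.0, 1.0], [-0.0, 1.0, -0.0], [-1.0, -0.0, 0.0]]
force: [0.6, 0.5, -0.1]
gripper_width: 0.303
time: 62.15
eef_pos: [0.5213, 0.022, 0.2212]
tool_rot: [[0.0, -0.0, 1.0], [0.0, 1.0, 0.0], [-1.0, 0.0, 0.0]]
force: [0.6, 0.5, -0.7]
gripper_width: 0.7
[0.52129707 0.02200323 0.22122492]
wrist pin 1798 [0.5133 0.0088 0.2131] [0.5333 0.0299 0.2539] [0.5233 0.0194 0.2335]
wrist beam 10883 [-0.522  -0.8529] line at y=.0205: x= 0.5214 angle -121.47
wrist rim ((0.521342933177948, 0.02151787281036377), (0.18446855247020721, 0.18557561933994293), 0.3882193863391876)
scene pin 47 [0.5164 0.0093 0.2139] [0.5317 0.0171 0.2575] [0.524  0.0132 0.2357]
scene beam 1022 [-0.511  -0.8596] line at y=.0205: x= 0.5265 angle -120.73
scene rim ((0.5202628970146179, 0.020526222884655), (0.18848910927772522, 0.18717952072620392), 0.47382164001464844)
side pin 118 [0.5101 0.0058 0.2132] [0.5308 0.0275 0.2538] [0.5205 0.0166 0.2335]
side beam 187 [-0.478  -0.8783] line at y=.0205: x= 0.53 angle -118.56
side rim ((0.518714189529419, 0.019256800413131714), (0.192456915974617, 0.1878032237291336), 89.65667724609375)
```

```bash
python3 -m inch '{"slide":[[0,0,0],[0,0,0],[0,0,0],[0,0,-1.5],[0,0,-1.5],[0,0,-1.1],[0,0,0]],"turn":[[0,0,0],[0,0,0],[0,0,0],[0,0,0],[0,0,0],[0,0,0],[0,0,0]],"hand":[26,26,26,26,26,26,26]}'
python3 -m inch '{"slide":[[0,0,2],[0,0,2],[0,0,0],[0,0,0],[0,0,0]],"turn":[[0,0,0],[0,0,0],[0,0,0],[0,0,0],[0,0,0]],"hand":[26,60,60,60,60]}'
python3 -c "
from hd import *
head('20')"
```

```text
time: 63.18
eef_pos: [0.5172, 0.022, 0.2213]
tool_rot: [[0.0, -0.0, 1.0], [0.0, 1.0, 0.0], [-1.0, 0.0, 0.0]]
force: [0.1, -0.4, -0.1]
gripper_width: 0.306
time: 63.8
eef_pos: [0.5212, 0.022, 0.2212]
tool_rot: [[-0.0, 0.0, 1.0], [-0.0, 1.0, -0.0], [-1.0, -0.0, -0.0]]
force: [0.1, 0.4, 0.2]
gripper_width: 0.701
[0.52115865 0.02195209 0.22119539]
wrist pin 1799 [0.5112 0.0109 0.2131] [0.5313 0.0312 0.2542] [0.5213 0.0211 0.2336]
wrist beam 10794 [-0.5258 -0.8506] line at y=.0205: x= 0.5193 angle -121.72
wrist rim ((0.521345317363739, 0.021362178027629852), (0.1845635026693344, 0.18598325550556183), 0.28675127029418945)
scene pin 44 [0.5119 0.0101 0.214 ] [0.5296 0.0171 0.2553] [0.5208 0.0136 0.2346]
scene beam 1015 [-0.5182 -0.8552] line at y=.0205: x= 0.5239 angle -121.21
scene rim ((0.5204116106033325, 0.02026921510696411), (0.18991081416606903, 0.1861659437417984), 0.4256020784378052)
side pin 119 [0.5082 0.0066 0.214 ] [0.5278 0.0298 0.2544] [0.518  0.0182 0.2342]
side beam 180 [-0.4686 -0.8834] line at y=.0205: x= 0.5311 angle -117.94
side rim ((0.5183975100517273, 0.018683113157749176), (0.1879192590713501, 0.1913079172372818), 0.35321128368377686)
```

Pin now (0.5213,0.0211) against carton centre (0.5213,0.0214): centred in both wrist and side views. Rise and do the final check.

```bash
python3 -m inch '{"slide":[[-8,0,0],[-20,0,0],[-30,0,0],[-30,0,0],[-20,0,0],[0,-20,-20],[0,-40,-30],[0,-40,-30],[0,-20,-20],[0,0,0],[0,0,0],[0,0,0]],"turn":[[0,0,0],[0,0,0],[0,0,0],[0,0,0],[0,0,0],[0,0,0],[0,0,0],[0,0,0],[0,0,0],[0,0,0],[0,0,0],[0,0,0]],"hand":[60,60,60,60,60,60,60,60,60,60,60,60]}'
python3 - <<'E'
from hd import *
from k import knob
head('21');knob("22",("scene","side"))
stems("23",n="scene")
cv2.imwrite("pics/crop21.png",cv2.resize(cv2.imread("pics/scene21.png")[130:310,90:410],None,fx=2.5,fy=2.5,interpolation=cv2.INTER_CUBIC))
E
```

```text
time: 65.45
eef_pos: [0.4218, -0.0974, 0.3292]
tool_rot: [[0.0, -0.001, 1.0], [0.0, 1.0, 0.001], [-1.0, 0.0, 0.0]]
force: [0.5, 0.7, -0.8]
gripper_width: 0.701
[ 0.42178488 -0.097379    0.3291701 ]
wrist pin 967 [0.5111 0.0106 0.213 ] [0.5304 0.0303 0.2544] [0.5208 0.0204 0.2337]
wrist beam 1078 [-0.8608 -0.5089] line at y=.0205: x= 0.4852 angle -149.41
wrist rim ((0.5214864611625671, 0.012218602001667023), (0.1857839673757553, 0.16904503107070923), 0.3269639313220978)
scene pin 116 [0.5119 0.0105 0.2135] [0.5321 0.0294 0.2562] [0.522  0.02   0.2349]
scene beam 1028 [-0.5174 -0.8558] line at y=.0205: x= 0.5241 angle -121.16
scene rim ((0.5204629302024841, 0.020553864538669586), (0.18914794921875, 0.18697220087051392), 0.24455046653747559)
side pin 120 [0.5083 0.0074 0.2132] [0.5277 0.0295 0.2541] [0.518  0.0184 0.2336]
side beam 159 [-0.4836 -0.8753] line at y=.0205: x= 0.5288 angle -118.92
side rim ((0.5183453559875488, 0.018508069217205048), (0.19095517694950104, 0.18680112063884735), 89.83390808105469)
scene red 16 (np.float64(207.2), np.float64(279.4)) [ 0.6789 -0.1875  0.0555] a
[... 603 characters left out ...]
side  need mm 0.1 rad 0.01
  box ((0.6485716104507446, -0.2070903182029724), (0.15281559526920319, 0.13174310326576233), 88.16204071044922)
scene [ 0.2594 -0.225 ] [0.025 0.025] zmax 0.096 px [188. 151.] [113.  62.  70.]
scene [ 0.2352 -0.4605] [0.029 0.048] zmax 0.076 px [113. 153.] [141.  26.  20.]
scene [ 0.3285 -0.1561] [0.023 0.025] zmax 0.096 px [212. 167.] [100.  51.  57.]
scene [ 0.3254 -0.3161] [0.024 0.027] zmax 0.097 px [159. 171.] [63. 28. 71.]
scene [ 0.546  -0.3607] [0.062 0.059] zmax 0.071 px [141. 239.] [21.  19.5 20. ]
scene [ 0.5916 -0.4234] [0.06  0.061] zmax 0.072 px [117. 256.] [21. 19. 20.]
scene [ 0.6205 -0.2051] [0.035 0.035] zmax 0.098 px [199. 256.] [27.5 25.5 25. ]
```

View pics/crop21.png

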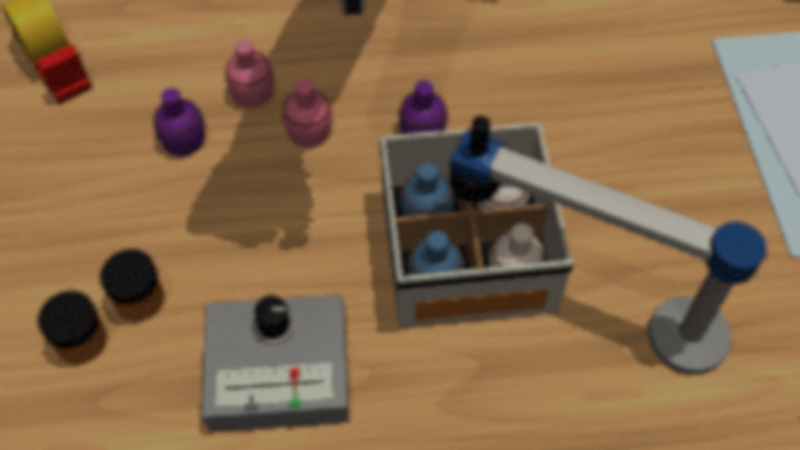

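View pics/side21.png

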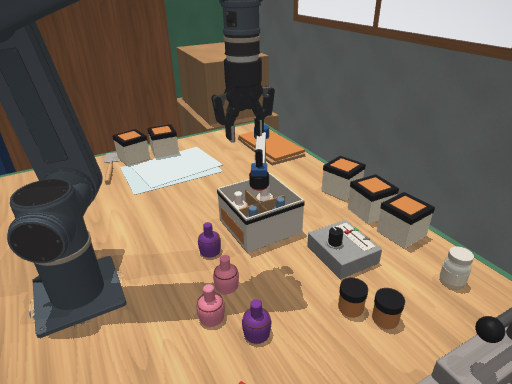

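All is in place: four jars in the cells, head centred, pointer at the green mark, tins and look-alikes unmoved, gripper clear.

```bash
python3 -c "
from plant import *
print(finish_job())"
```

```text
the job is handed in; nothing more can be done
None
```

The job is done and handed in at about 65 s. I swung the coding arm clear and lowered all four jars (two white, two blue) onto the foam, one per cell. Then I set the knob, and swung the arm back over the carton last. One blue jar was knocked aside during the run; I found it again in the pictures before picking it up.

**Last checks:**
- **Jars:** all four stand upright in their own cells. One white jar is partly hidden under the head in the last picture, but it was clearly upright just before the arm came back.
- **Coding head:** the handle pin is within about 1.5 mm of the carton centre in every view.
- **Pointer:** in line with the green mark to 0.1–0.6 mm, depending on the camera.
- **Everything else:** tins and the pink and purple look-alikes are where they were, and the gripper is clear and touching nothing.

**What went less smoothly:** on the swing back, the pin bound in the jaws and pulled with about 20 N. That left the head about 2.5 mm short, and my first nudge overshot. A second had no effect and a third centred it.

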